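# Load the stamp carrier and lock it into the die bed

### The job

Load the stamping bed: push every steel stamp die that is on the bench fully home onto a free square drive of the drawn-out carrier, so that its spring ball clicks (stand the toppled die up first; any die may go on any drive). Then slide the loaded carrier home against its end stop, and only then take the wing stud from its wooden holder, line its cross bar up with the slot in the bed, push it in until its flange lies flush and turn it clockwise a full quarter turn to lock. Leave the thread cones and the mallet alone.

Things in the scene. Friction and masses are not known exactly. Their poses are not given: they have to be found in the camera images.
- die_star: Steel stamp die, a six-armed star on top: 30 mm square block 34 mm tall plus brass disc 24 mm across, 6 mm thick; 0.12 to 0.24 kg. Square bore 15 mm wide, 25 mm deep, opens below, parallel to the sides; any quarter turn fits any drive. Origin: centre of the underside; z towards the brass top. If present, starts upright on the bench.
- die_ring: Steel stamp die, a ring on top: 30 mm square block 34 mm tall plus brass disc 24 mm across, 6 mm thick; 0.12 to 0.24 kg. Square bore 15 mm wide, 25 mm deep, opens below, parallel to the sides; any quarter turn fits any drive. Origin: centre of the underside; z towards the brass top. If present, starts upright on the bench.
- die_dots: Steel stamp die, four dots on top: 30 mm square block 34 mm tall plus brass disc 24 mm across, 6 mm thick; 0.12 to 0.24 kg. Square bore 15 mm wide, 25 mm deep, opens below, parallel to the sides; any quarter turn fits any drive. Origin: centre of the underside; z towards the brass top. If present, starts upright on the bench.
- die_fallen: Steel stamp die, a diamond on top: 30 mm square block 34 mm tall plus brass disc 24 mm across, 6 mm thick; 0.12 to 0.24 kg. Square bore 15 mm wide, 25 mm deep, opens below, parallel to the sides; any quarter turn fits any drive. Origin: centre of the underside; z towards the brass top. Always present; starts toppled on a flat side (origin 15 mm above the bench).
- carrier (a joint): Travel of the aluminium die carrier along the bed's x: it starts drawn out at 0 to 0.012 m and is home against the end stop at 0.050 m. Stiff slide, about 4 N. The carrier is a plate 276 mm wide (y), 70 mm deep (x), 10 mm thick, its top 40.5 mm above the bench.
- ball0 (a joint): Spring ball of drive 0, on the drive's -x face, 10 mm above the plate: 0 = out (free, or clicked into a die's groove), about 0.002 m = squeezed in by a die that is only part way on. Pushing a die past it takes about 5 to 15 N.
- ball1 (a joint): Spring ball of drive 1, on the drive's -x face, 10 mm above the plate: 0 = out (free, or clicked into a die's groove), about 0.002 m = squeezed in by a die that is only part way on. Pushing a die past it takes about 5 to 15 N.
- ball2 (a joint): Spring ball of drive 2, on the drive's -x face, 10 mm above the plate: 0 = out (free, or clicked into a die's groove), about 0.002 m = squeezed in by a die that is only part way on. Pushing a die past it takes about 5 to 15 N.
- ball3 (a joint): Spring ball of drive 3, on the drive's -x face, 10 mm above the plate: 0 = out (free, or clicked into a die's groove), about 0.002 m = squeezed in by a die that is only part way on. Pushing a die past it takes about 5 to 15 N.
- drive0 (a point): Foot of square drive 0 on the carrier's top; the row runs along its y, 60 mm apart, 0 at the +y end. Upright 14 mm square steel, 22 mm tall, the top 6 mm tapered to 9 mm, sides along this frame's x and y. A die is home when its underside is on the plate, its origin at this point. Moves with the carrier.
- drive1 (a point): Foot of square drive 1 on the carrier's top; the row runs along its y, 60 mm apart, 0 at the +y end. Upright 14 mm square steel, 22 mm tall, the top 6 mm tapered to 9 mm, sides along this frame's x and y. A die is home when its underside is on the plate, its origin at this point. Moves with the carrier.
- drive2 (a point): Foot of square drive 2 on the carrier's top; the row runs along its y, 60 mm apart, 0 at the +y end. Upright 14 mm square steel, 22 mm tall, the top 6 mm tapered to 9 mm, sides along this frame's x and y. A die is home when its underside is on the plate, its origin at this point. Moves with the carrier.
- drive3 (a point): Foot of square drive 3 on the carrier's top; the row runs along its y, 60 mm apart, 0 at the +y end. Upright 14 mm square steel, 22 mm tall, the top 6 mm tapered to 9 mm, sides along this frame's x and y. A die is home when its underside is on the plate, its origin at this point. Moves with the carrier.
- knob_left (a point): Top centre of the carrier's black round knob at its +y end: 16 mm across, 30 mm tall, upright on the carrier, near its -x edge, for pushing the carrier along.
- knob_right (a point): The same at the carrier's -y end; either may be used.
- lock_slot (a point): Centre of the slot, at the surface of the grey bed (30 mm above the bench). Frame of the bed: x = the way the carrier slides home. The slot, 26 mm along x, 10 mm wide, goes through 6 mm of steel into a hollow 16 mm deeper. The drawn-out carrier covers it. Stops below let the stud turn only clockwise seen from above, and end it a quarter turn on (up to 5 degrees more).
- stud: Quarter-turn stud, 0.07 kg. Black wing grip 36 mm along x, 12 mm thick in y, 4 to 36 mm above the origin; steel flange 28 mm across, 4 mm thick; below, an 8 mm shank and a cross bar 23 mm along x, 8 mm wide, 7.5 to 15.5 mm below the origin, tapered foot. Origin: centre of the flange's underside. Starts upright in the holder, flange on its top.
- holder: Fixed wooden parking block for the stud, 56 x 56 mm, 30 mm tall, with a slot along its x. Origin: centre of its underside.
- cone_a: Bystander: cone of brown thread, 58 mm across, 107 mm tall, standing. Origin: centre of the underside.
- cone_b: Bystander: cone of grey thread, the same size.
- mallet: Bystander: wooden mallet lying on the bench, head 75 mm wide and 52 mm thick, handle 200 mm along -x. Origin: on the bench under the head's centre.

How it is judged:
By the outcome, as a careful person would: the job done as asked, in the order asked, and still so for the second after the job is handed in, with the robot touching nothing.
Of die_star, die_ring, die_dots only 2 to 3 are there at a start; the rules pass over those that are not, and their reading is None.
At some moment in a run one of die_star, die_ring, die_dots, die_fallen may be knocked a few centimetres aside while the robot is not near it.
It also fails if it takes over 200 s, if anything falls off the work surface, if the arm or the gripper's body presses on something with over 40 N, if the wrist force passes 120 N, or if a joint passes its speed limit or range.

### The arm

A 6-joint arm with a two-finger parallel gripper is mounted at the origin on the work surface. World frame = base frame: x ahead of the robot, y to its left, z up, the work surface at z = 0. Lengths are in mm, angles in degrees, forces in N, time in s.
With the tool pointing down it reaches from about 375 to 900 mm from the base axis. Payload 3.1 kg.
Tool frame: the origin (TCP) lies midway between the tips of the shut fingers; the grasp point (between the pads) lies 19 mm behind it; x points along the fingers, z is the direction in which the jaws open and shut, and the axes are right-handed (so a half turn about x gives the same grasp; the last joint's range is limited). The gripper opens to 85 mm and grips with 20 to 120 N. Pads are 22 mm wide; open, the fingers measure 114 mm over their backs; the gripper's body (76 mm by 85 mm) begins 54 mm behind the grasp point. The pads swing forward as they close: fully open they stand 13 mm farther back than shut.
Start: joints at [-84.769, 30.224, 82.088, -0, 67.689, -10.227], TCP at [166.611, -602.36, 231.31] pointing down, gripper open.
Joint ranges: [-176.69, 176.69], [-43.24, 126.21], [12.49, 139.97], [-82, 262], [0, 151.66], [-163.58, 163.58]. Speed limits (degrees/s): [159.86, 159.86, 180, 180, 180, 180].

### API

Orientations are given as a 3x3 rotation matrix whose columns are the frame's x, y, z axes.
In Python, from workcell import observe, vision, robot gives the robot as it stands.
- The arm moves only by the tool send_rows, never from a script. Its argument "series" is a list of rows, each an object of numbers: "grip": the finger opening in m, from 0 to 0.0854; "x", "y", "z": the shift along the tool's x, y, z in m; "roll": the turn about the tool's x in rad. A call has 1 to 12 rows; each row is the pose to reach, as a shift and turn from the pose measured when the call began, along the tool's axes at that moment; what a row does not reach only later rows make up. A row lasts 1/8 s, in which the tool goes at most 62.5 mm and 10.7 degrees, less where a joint would pass 70% of its speed; a pose out of reach is approached as far as the arm can. A call with a gripper value outside its range is refused whole. The fingers move at their own pace and stop on an object; "grip_force" is the grip in N (left out, the last holds). Time passes only in rows, so rows that repeat a pose let the fingers close. It gives the time, the measured TCP pose, the force and the opening at its end, in the units of the state.
- observe(): the state, without advancing time (a new reading comes with each control period).
- vision.grab_frame(name): name is "side" or "top" or "wrist"; returns the picture (384x512x3 uint8, blue, green, red); there is no depth.
- vision.camera_info(name): a dict with "mtx" (3x3 intrinsics, pixels), "k1" (the pictures are not rectified: a ray, as slopes to the right and down, at radius r is drawn at 1 + k1 r^2 times it, then the intrinsics apply), "R" (3x3) and "t" (3): a world point X has camera coordinates R X + t. Camera axes: x right, y down, z forward; pixel columns grow to the right and rows downward; lengths in mm; the calibration is good to about 2 mm. A picture is of the moment at which its call begins: read the wrist's pose just before it. camera_info takes no time and is no camera call; for the wrist camera it gives the pose at the moment of the call.
- robot.sign_off(): hands the job in, once; it reports no verdict.
The state is a dict: "t": time; "joint_pos": joint angles; "dq": joint speeds; "joint_torque": joint torques, N m; "ee_pos": TCP position; "eef_rot": TCP orientation; "ft_force": force on the tool from outside, world axes, zero at the start; "wrist_torque": the same for the moment, N m; "gripper_width": opening from 0.0 (shut) to 1.0 (fully open).
Only numpy, scipy, OpenCV 4.12 (cv2) and the standard library are available. Lean on these libraries where they do the work, as an engineer would, in place of code of your own. Each camera call takes 0.05 s, during which the arm holds its last target.

## Working session

There is one attempt and no reset: what is moved stays moved. The work goes in short steps, Python scripts to look and compute and a tool call to move; the robot and the scene stay as the last step left them, time stands still between calls to the robot, and variables do not carry over. Pictures are saved under pics/ and viewed, and the job is handed in when it is done.

Besides the shell and the picture viewer there is one more tool, called after "Call:" as a command line: name --argument value ..., lists and objects as JSON in quotes. send_rows: Moves the arm, as the interface text tells. Its arguments: {"type":"object","properties":{"series":{"type":"array","items":{"type":"object","properties":{"grip":{"type":"number"},"x":{"type":"number"},"y":{"type":"number"},"z":{"type":"number"},"roll":{"type":"number"}}}},"grip_force":{"type":"number"}},"required":["series"]}

```bash
ls -la; mkdir -p pics
python3 - <<'E'
from workcell import observe, vision, robot
import cv2, numpy as np
s=observe(); print(s)
for n in ("side","top","wrist"):
    c=vision.camera_info(n); print(n,c)
    cv2.imwrite(f"pics/{n}0.png",vision.grab_frame(n))
E
```

```text
total 12
drwxr-xr-x  3 agent agent 4096 Dec  5 22:14 .
drwxr-xr-x 23 root  root  4096 Dec  5 22:14 ..
drwxr-xr-x  2 agent agent 4096 Dec  5 22:14 pics
{'t': 0.0, 'joint_pos': array([-8.47677683e+01,  3.02789706e+01,  8.21582249e+01,  8.35268589e-05,
        6.76890501e+01, -1.02256080e+01]), 'dq': array([-0.01610167, -0.00733456,  0.02658436, -0.00634884,  0.05320487,
       -0.03053795]), 'joint_torque': array([-9.16560894e-04, -4.42349160e+01, -1.78023702e+01, -2.99240464e-04,
        8.40220047e-03,  1.98602078e-05]), 'ee_pos': array([ 166.5595637 , -601.63908433,  230.32336726]), 'eef_rot': array([[-1.99591164e-04,  9.63827023e-01,  2.66528479e-01],
       [ 2.19434212e-03,  2.66528265e-01, -9.63824605e-01],
       [-9.99997573e-01,  3.92483793e-04, -2.16816292e-03]]), 'ft_force': array([-0.70170217,  0.13031469,  0.02911688]), 'wrist_torque': array([-0.02934408,  0.01407839, -0.0103593 ]), 'gripper_width': 0.9998710563498772}
side {'mtx': array([[444.35207689,   0.        , 256.50102414],
       [  0.        , 444.35207689, 193.13290755],
       [  0.        ,   0.        ,   1.
[... 369 characters left out ...]
   [  0.        ,   0.        ,   1.        ]]), 'k1': 0.035664437331746235, 'R': array([[ 0.01122849, -0.99992441, -0.00500975],
       [-0.98396921, -0.01015728, -0.17804892],
       [ 0.17798458,  0.00692866, -0.98400888]]), 't': array([-8.65076663e-01,  6.16355919e+02,  1.10541930e+03])}
wrist {'mtx': array([[268.41869877,   0.        , 250.60708986],
       [  0.        , 268.41869877, 191.03641837],
       [  0.        ,   0.        ,   1.        ]]), 'k1': -0.018030354646669335, 'R': array([[ 0.26589584, -0.96399807, -0.00266836],
       [-0.91360206, -0.25287667,  0.31840958],
       [-0.30762098, -0.08222597, -0.94794948]]), 't': array([-623.58158938,  -39.88211147,  380.89020454])}
```

View pics/top0.png

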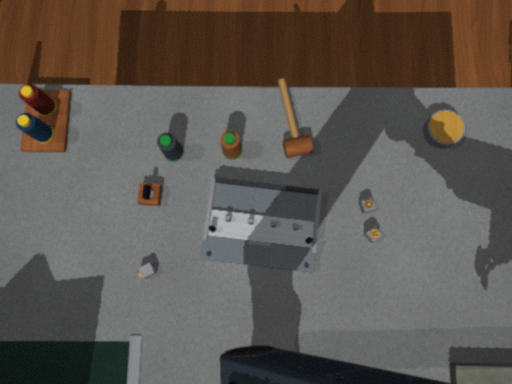

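View pics/side0.png

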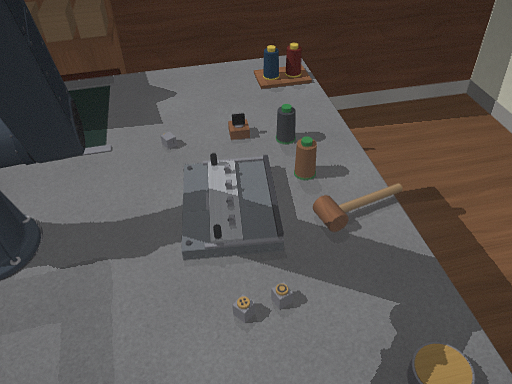

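View pics/wrist0.png

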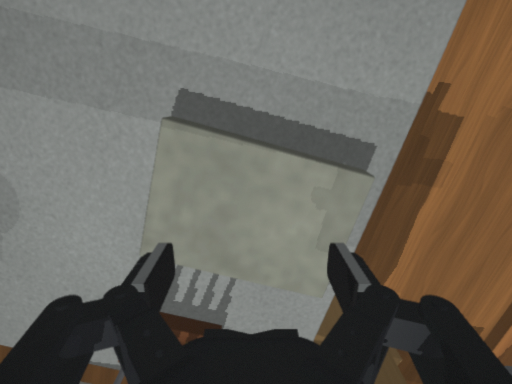

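```bash
cat > h.py <<'E'
from workcell import observe, vision, robot
import cv2, numpy as np
def shot(n,name=None):
    c=vision.camera_info(n); im=vision.grab_frame(n)
    if name: cv2.imwrite(f"pics/{name}.png",im)
    return im,c
def ray(c,u,v):
    K=np.array(c['mtx']); xd=(u-K[0,2])/K[0,0]; yd=(v-K[1,2])/K[1,1]
    x,y=xd,yd
    for _ in range(20):
        f=1+c['k1']*(x*x+y*y); x,y=xd/f,yd/f
    R=np.array(c['R']); o=-R.T@c['t']; d=R.T@np.array([x,y,1.]); return o,d/np.linalg.norm(d)
def onz(c,u,v,z):
    o,d=ray(c,u,v); return o+d*(z-o[2])/d[2]
def proj(c,X):
    p=np.array(c['R'])@np.asarray(X,float)+c['t']; x,y=p[0]/p[2],p[1]/p[2]; f=1+c['k1']*(x*x+y*y)
    K=np.array(c['mtx']); return np.array([K[0,0]*x*f+K[0,2],K[1,1]*y*f+K[1,2]])
def tri(rays):
    A=np.zeros((3,3));b=np.zeros(3)
    for o,d in rays:
        P=np.eye(3)-np.outer(d,d);A+=P;b+=P@o
    X=np.linalg.solve(A,b); return X,[np.linalg.norm((np.eye(3)-np.outer(d,d))@(X-o)) for o,d in rays]
def crop(im,x0,y0,x1,y1,k,name):
    cv2.imwrite(f"pics/{name}.png",cv2.resize(im[y0:y1,x0:x1],None,fx=k,fy=k,interpolation=cv2.INTER_CUBIC))
def go(p,ang=None):
    """target TCP p (mm, world); ang = desired jaw axis (tool z) world heading deg (mod 180)"""
    s=observe(); R=s['eef_rot']; d=R.T@(np.asarray(p,float)-s['ee_pos'])/1000
    h=np.degrees(np.arctan2(R[1,2],R[0,2]))
    out=dict(x=round(d[0],4),y=round(d[1],4),z=round(d[2],4))
    if ang is not None:
        # turn about tool x (down): positive = clockwise from above
        a=-(ang-h); a=(a+90)%180-90; out['roll']=round(np.radians(a),3)
    print('at',s['ee_pos'].round(1),'jaw',h.round(1),'j6',s['joint_pos'][5].round(1),'F',s['ft_force'].round(1),'w',round(s['gripper_width']*85.4,1),'t',round(s['t'],2)); print('need',out)
E
python3 - <<'E'
from h import *
t=cv2.imread('pics/top0.png'); s=cv2.imread('pics/side0.png')
crop(t,195,165,335,280,5.5,'c1'); crop(s,170,130,300,270,4.2,'c2')
a=cv2.resize(t[180:250,350:400],None,fx=5,fy=5,interpolation=2); b=cv2.resize(t[170:290,120:170],None,fx=3.5,fy=3.5,interpolation=2)
cv2.imwrite('pics/c3.png',np.hstack([a,np.zeros((a.shape[0],10,3),np.uint8),cv2.copyMakeBorder(b[:a.shape[0]],0,max(0,a.shape[0]-b.shape[0]),0,0,0)])) if True else 0
cv2.imwrite('pics/c4.png',cv2.resize(b,None,fx=1,fy=1))
E
```

```text
(no output)
```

View pics/c1.png

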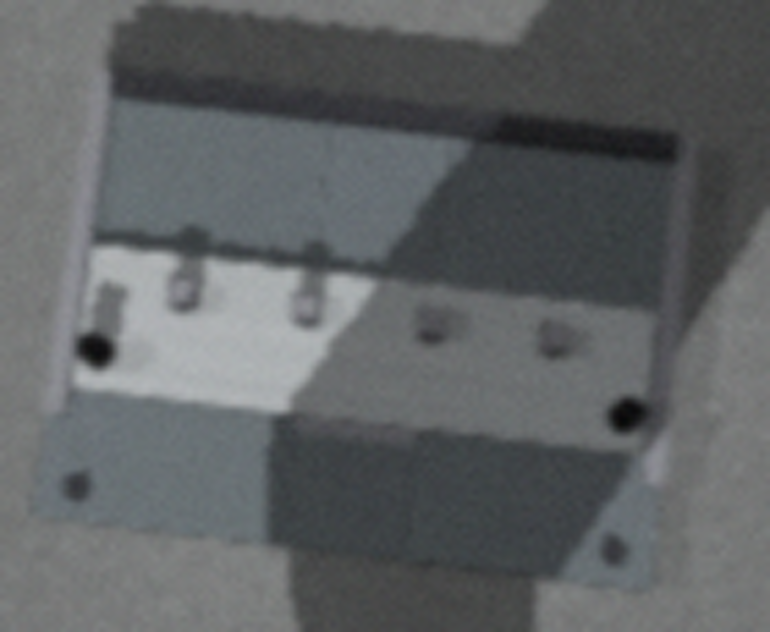

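View pics/c2.png

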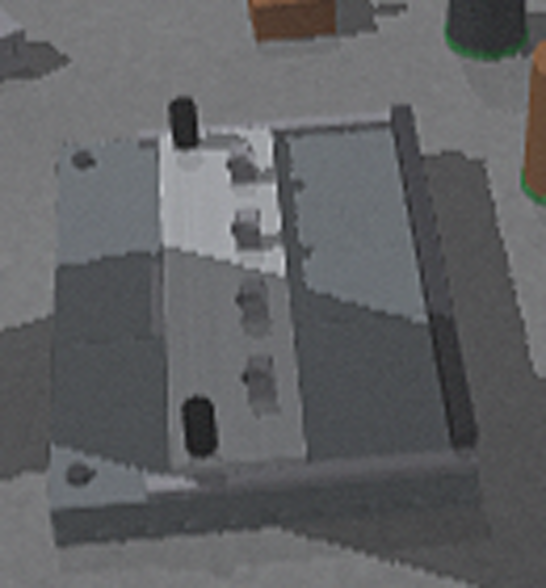

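View pics/c3.png

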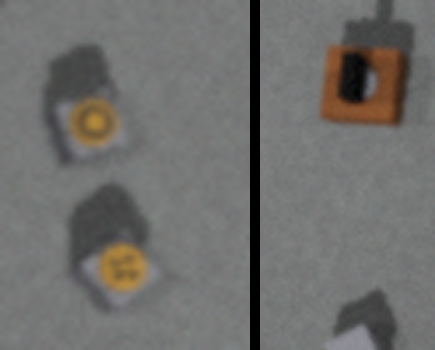

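View pics/c4.png

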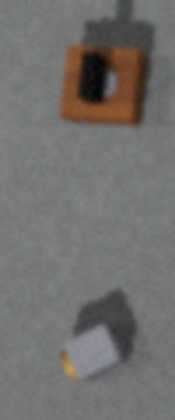

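Run:
```python
from h import *
T=vision.camera_info('top'); S=vision.camera_info('side')
def ts(n,a,b):
    X,e=tri([ray(T,*a),ray(S,*b)]); print(n,X.round(1),np.round(e,1))
ts('knobL',(212.5,228),(170+183/4.2,130+102/4.2)); ts('knobR',(309.2,240),(170+198/4.2,130+402/4.2))
for n,p,z in [('knobL',(212.5,228),70.5),('knobR',(309.2,240),70.5),('ring',(368.6,204.2),40),('dots',(374.8,233.6),40),('fallen blk',(147.5,270),30),('brass',(140,274.5),20),('holder',(149.5,195),30),('stud',(147.5,190.5),66),('bedFL',(201,262),30),('bedFR',(314,272),30)]:
    print(n,onz(T,*p,z).round(1))
for n,p,z in [('ring',(281.5,289),40),('dots',(243,303),40),('fallen',(168,137),30),('stud',(238,118),66)]:
    print('S',n,onz(S,*p,z).round(1))
```

```text
knobL [530.4 129.9  72.5] [1.5 1.5]
knobR [ 502.2 -119.6   72.3] [1.6 1.6]
knobL [529.1 130.2  70.5]
knobR [ 500.8 -119.8   70.5]
ring [ 600.8 -282.5   40. ]
dots [ 522.2 -296.2   40. ]
fallen blk [420.9 302.3  30. ]
brass [409.1 324.   20. ]
holder [621.6 308.7  30. ]
stud [627.  305.1  66. ]
bedFL [442.9 162.4  30. ]
bedFR [ 420.3 -135.8   30. ]
S ring [ 601.4 -283.5   40. ]
S dots [ 523.4 -297.8   40. ]
S fallen [422.  299.6  30. ]
S stud [624.2 292.1  66. ]
```

Run:
```python
from h import *
s=observe(); c=vision.camera_info('wrist'); R=s['eef_rot']
o=-np.array(c['R']).T@c['t']; print('cam in tool',(R.T@(o-s['ee_pos'])).round(1)); print('cam axes in tool',(R.T@np.array(c['R']).T).round(3))
print('center looks at z=60 world',onz(c,256,192,60), 'tcp',s['ee_pos'])
# target: jaw axis along bed x (yaw -6.45)
go([500,-150,280],-6.45)
go([500,-200,280],-6.45)
```

```text
cam in tool [-141.7   83.     0. ]
cam axes in tool [[ 0.001 -0.319  0.948]
 [-0.001 -0.948 -0.319]
 [ 1.    -0.    -0.001]]
center looks at z=60 world [ 145.79698407 -613.84405286   60.        ] tcp [ 166.56391196 -601.82844558  230.54256946]
at [ 166.6 -601.8  230.5] jaw -74.5 j6 -10.2 F [0.2 0.  0.2] w 85.4 t 0.15
need {'x': np.float64(-0.0487), 'y': np.float64(0.4418), 'z': np.float64(-0.3467), 'roll': np.float64(-1.188)}
at [ 166.6 -601.8  230.5] jaw -74.5 j6 -10.2 F [0.2 0.  0.2] w 85.4 t 0.15
need {'x': np.float64(-0.0488), 'y': np.float64(0.4285), 'z': np.float64(-0.2985), 'roll': np.float64(-1.188)}
```

Call:
send_rows --series '[{"x": -0.07, "y": 0.467, "z": -0.288, "roll": -1.188, "grip": 0.0854}, {"x": -0.07, "y": 0.467, "z": -0.288, "roll": -1.188, "grip": 0.0854}, {"x": -0.07, "y": 0.467, "z": -0.288, "roll": -1.188, "grip": 0.0854}, {"x": -0.07, "y": 0.467, "z": -0.288, "roll": -1.188, "grip": 0.0854}, {"x": -0.07, "y": 0.467, "z": -0.288, "roll": -1.188, "grip": 0.0854}, {"x": -0.07, "y": 0.467, "z": -0.288, "roll": -1.188, "grip": 0.0854}, {"x": -0.07, "y": 0.467, "z": -0.288, "roll": -1.188, "grip": 0.0854}, {"x": -0.07, "y": 0.467, "z": -0.288, "roll": -1.188, "grip": 0.0854}, {"x": -0.07, "y": 0.467, "z": -0.288, "roll": -1.188, "grip": 0.0854}, {"x": -0.07, "y": 0.467, "z": -0.288, "roll": -1.188, "grip": 0.0854}, {"x": -0.07, "y": 0.467, "z": -0.288, "roll": -1.188, "grip": 0.0854}, {"x": -0.07, "y": 0.467, "z": -0.288, "roll": -1.188, "grip": 0.0854}]'

```text
t: 1.65
ee_pos: [538.9, -200.8, 300.8]
eef_rot: [[-0.001, 0.115, 0.993], [0.002, 0.993, -0.115], [-1.0, 0.002, -0.002]]
ft_force: [-0.7, -1.0, 0.5]
gripper_width: 1.001
```

Run:
```python
from h import *
go([540,-200,300],-6.45)
shot('wrist','w1'); shot('top','t1')
```

```text
at [ 538.9 -200.8  300.8] jaw -6.6 j6 -25.0 F [-0.7 -1.   0.5] w 85.5 t 1.65
need {'x': np.float64(0.0008), 'y': np.float64(0.0009), 'z': np.float64(0.001), 'roll': np.float64(-0.002)}
```

View pics/w1.png

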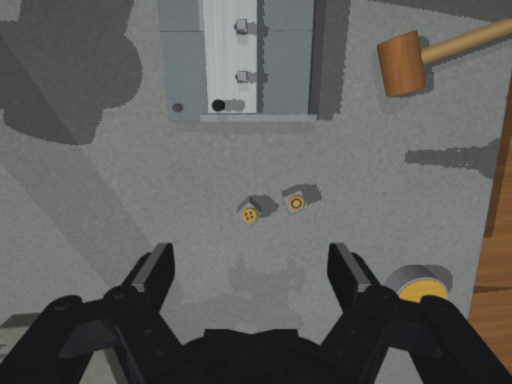

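View pics/t1.png

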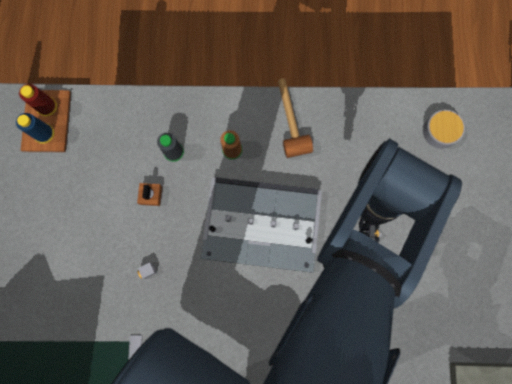

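Run:
```python
from h import *
im=cv2.imread('pics/w1.png'); c=vision.camera_info('wrist')
crop(im,225,175,325,235,8,'c5'); crop(im,160,0,320,125,5,'c6')
for z,n,col in [(40,'disc',0)]:
    hsv=cv2.cvtColor(im,cv2.COLOR_BGR2HSV); m=cv2.inRange(hsv,(12,90,90),(35,255,255)); m[:175]=0;m[235:]=0;m[:,:225]=0;m[:,325:]=0
    k,l,st,ce=cv2.connectedComponentsWithStats(cv2.morphologyEx(m,cv2.MORPH_CLOSE,np.ones((5,5))))
    for i in range(1,k):
        if st[i,4]>20: print(st[i],ce[i],onz(c,*ce[i],40).round(1))
```

```text
[288 196  16  14 174] [295.64942529 202.45977011] [ 603.  -280.4   40. ]
[242 208  14  14 167] [248.5988024  214.53892216] [ 525.5 -292.6   40. ]
```

View pics/c5.png

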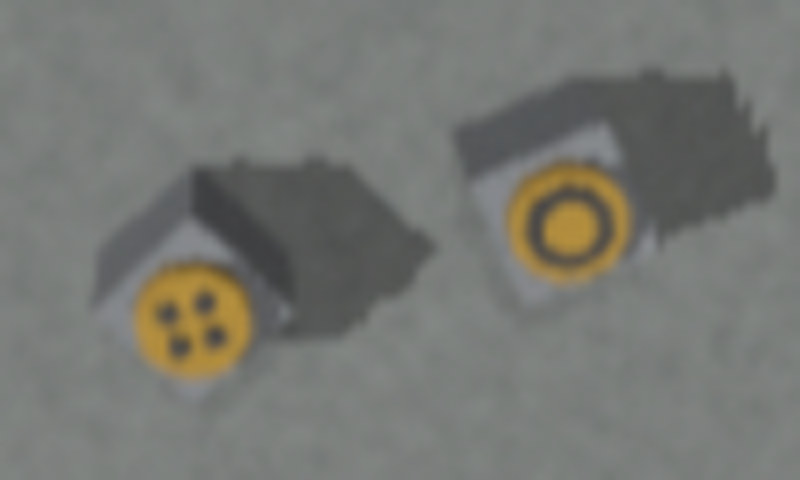

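View pics/c6.png

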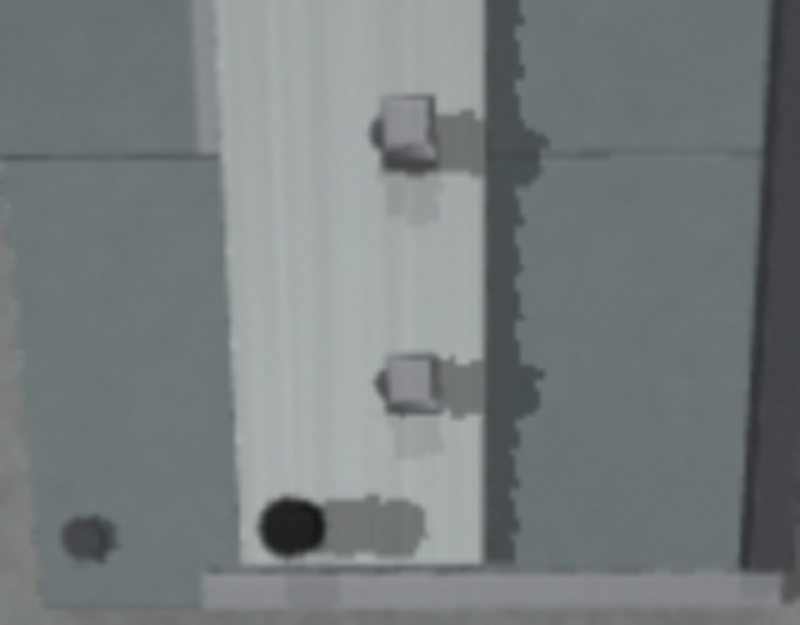

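Run:
```python
from h import *
c=vision.camera_info('wrist'); T=vision.camera_info('top')
for n,q in [('ring',[(470,182),(607,125),(655,242),(525,306)]),('dots',[(90,308),(192,218),(292,312),(195,398)])]:
    P=np.array([onz(c,225+u/8,175+v/8,34) for u,v in q]); print(n,P.mean(0).round(1))
    for i in range(4):
        d=P[(i+1)%4]-P[i]; print(np.linalg.norm(d).round(1),np.degrees(np.arctan2(d[1],d[0])).round(1))
Q=np.array([onz(c,160+u/5,v/5,z) for u,v,z in [(410,120,62.5),(411,380,62.5),(292,513,70.5)]]); 
print(Q.round(1)); d=Q[0]-Q[1]; print(np.linalg.norm(d),np.degrees(np.arctan2(d[1],d[0]))-90)
# predicted pixel of measured bits in top
print('carrier edges', [onz(c,160+u/5,v/5,40.5).round(1) for u,v in [(228,250),(487,250),(240,564),(485,562)]], [onz(c,160+u/5,v/5,30).round(1) for u,v in [(765,250)]])
go([603,-280,60],20)
```

```text
ring [ 603.7 -281.7   34. ]
29.6 17.6
27.6 -72.4
29.5 -157.9
29.9 107.9
dots [ 526.1 -293.8   34. ]
29.0 36.7
29.2 -51.8
28.0 -142.4
29.8 130.0
[[ 549.   -26.6   62.5]
 [ 541.8  -86.3   62.5]
 [ 506.7 -115.7   70.5]]
60.133905568008906 -6.932440013893796
carrier edges [array([496.3, -46.3,  40.5]), array([565.8, -54.4,  40.5]), array([ 486.2, -127.5,   40.5]), array([ 556.4, -135.1,   40.5])] [array([642.8, -61.5,  30. ])]
at [ 539.1 -201.   300.9] jaw -6.6 j6 -25.0 F [ 0.9  0.1 -0.3] w 85.2 t 1.75
need {'x': np.float64(0.2407), 'y': np.float64(-0.0715), 'z': np.float64(0.0728), 'roll': np.float64(-0.464)}
```

Run:
```python
from h import *
go([525,-294,130],-52)
```

```text
at [ 539.1 -201.   300.9] jaw -6.6 j6 -25.0 F [ 0.9  0.1 -0.3] w 85.2 t 1.75
need {'x': np.float64(0.1708), 'y': np.float64(-0.0943), 'z': np.float64(-0.0031), 'roll': np.float64(0.792)}
```

Call:
send_rows --series '[{"x": 0.17, "y": -0.094, "z": -0.003, "roll": 0.792, "grip": 0.055}, {"x": 0.17, "y": -0.094, "z": -0.003, "roll": 0.792, "grip": 0.055}, {"x": 0.17, "y": -0.094, "z": -0.003, "roll": 0.792, "grip": 0.055}, {"x": 0.17, "y": -0.094, "z": -0.003, "roll": 0.792, "grip": 0.055}, {"x": 0.17, "y": -0.094, "z": -0.003, "roll": 0.792, "grip": 0.055}, {"x": 0.17, "y": -0.094, "z": -0.003, "roll": 0.792, "grip": 0.055}, {"x": 0.17, "y": -0.094, "z": -0.003, "roll": 0.792, "grip": 0.055}]'

```text
t: 2.62
ee_pos: [525.0, -294.2, 131.1]
eef_rot: [[-0.0, 0.788, 0.616], [0.002, 0.616, -0.788], [-1.0, 0.001, -0.001]]
ft_force: [-0.8, 0.1, -0.1]
gripper_width: 0.645
```

Run:
```python
from h import *
go([525,-294,6],-52)
im,c=shot('wrist','w2'); s=observe(); R=s['eef_rot']
for z in (0,40): 
    p=s['ee_pos'].copy(); p[2]=z; print(z,proj(c,p))
print(proj(c,s['ee_pos']))
```

```text
at [ 525.  -294.2  131.1] jaw -52.0 j6 12.0 F [-0.8  0.1 -0.1] w 55.0 t 2.62
need {'x': np.float64(0.1251), 'y': np.float64(0.0001), 'z': np.float64(0.0), 'roll': np.float64(0.0)}
0 [250.59702644 183.13791766]
40 [250.49883385 195.74586317]
[250.10213912 246.68898999]
```

View pics/w2.png

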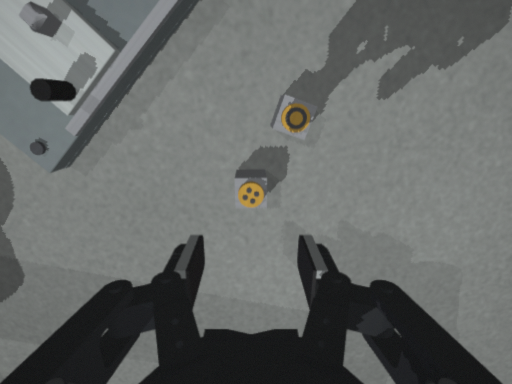

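Call:
send_rows --series '[{"x": 0.06, "grip": 0.055}, {"x": 0.1, "grip": 0.055}, {"x": 0.122, "grip": 0.055}, {"x": 0.125, "y": 0.001, "grip": 0.055}, {"x": 0.125, "y": 0.001, "grip": 0.025}, {"x": 0.125, "y": 0.001, "grip": 0.025}, {"x": 0.125, "y": 0.001, "grip": 0.025}, {"x": 0.125, "y": 0.001, "grip": 0.025}, {"x": 0.125, "y": 0.001, "grip": 0.025}]' --grip_force 60

```text
validation failed for argument at $.se...
```

Run:
```python
from h import *
go([541,-87,130],-6.7)
```

```text
at [ 525.1 -294.   131.1] jaw -52.0 j6 12.0 F [-1.1  0.2  0.3] w 55.0 t 2.67
need {'x': np.float64(0.0014), 'y': np.float64(0.1401), 'z': np.float64(-0.1533), 'roll': np.float64(-0.79)}
```

Call:
send_rows --series '[{"x": 0.06, "y": 0, "z": 0, "roll": 0, "grip": 0.055}, {"x": 0.1, "y": 0, "z": 0, "roll": 0, "grip": 0.055}, {"x": 0.122, "y": 0, "z": 0, "roll": 0, "grip": 0.055}, {"x": 0.125, "y": 0.001, "z": 0, "roll": 0, "grip": 0.055}, {"x": 0.125, "y": 0.001, "z": 0, "roll": 0, "grip": 0.025}, {"x": 0.125, "y": 0.001, "z": 0, "roll": 0, "grip": 0.025}, {"x": 0.125, "y": 0.001, "z": 0, "roll": 0, "grip": 0.025}, {"x": 0.125, "y": 0.001, "z": 0, "roll": 0, "grip": 0.025}, {"x": 0.125, "y": 0.001, "z": 0, "roll": 0, "grip": 0.025}]' --grip_force 60

```text
t: 3.8
ee_pos: [526.7, -293.9, 7.6]
eef_rot: [[0.002, 0.788, 0.616], [-0.0, 0.616, -0.788], [-1.0, 0.001, 0.001]]
ft_force: [1.2, -0.1, 5.9]
gripper_width: 0.339
```

Run:
```python
from h import *
go([541,-87,130],-6.7)
shot('wrist','w3')
```

```text
at [ 526.7 -293.9    7.6] jaw -52.0 j6 12.1 F [ 1.2 -0.1  5.9] w 29.0 t 3.8
need {'x': np.float64(-0.1224), 'y': np.float64(0.1389), 'z': np.float64(-0.154), 'roll': np.float64(-0.79)}
```

View pics/w3.png

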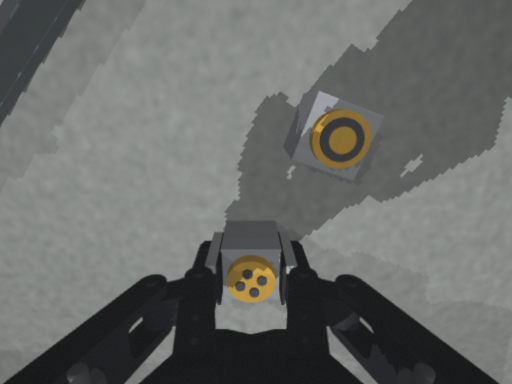

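Run:
```python
from h import *
s=observe();c=vision.camera_info('wrist')
im=cv2.imread('pics/w3.png'); hsv=cv2.cvtColor(im,cv2.COLOR_BGR2HSV); m=cv2.inRange(hsv,(12,90,90),(35,255,255)); m[:245]=0
x,y,w,h=cv2.boundingRect(m); print(x,y,w,h)
d=onz(c,x+w/2,y+h/2,40); print(d,s['eef_rot'].T@(d-s['ee_pos']))
```

```text
227 255 48 48
[ 527.97241027 -293.4084923    40.        ] [-32.40913388   1.33043491   0.44803726]
```

Call:
send_rows --series '[{"x": -0.06, "y": 0, "z": 0, "roll": 0, "grip": 0.025}, {"x": -0.12, "y": 0, "z": 0, "roll": 0, "grip": 0.025}, {"x": -0.135, "y": 0.139, "z": -0.154, "roll": -0.79, "grip": 0.025}, {"x": -0.135, "y": 0.139, "z": -0.154, "roll": -0.79, "grip": 0.025}, {"x": -0.135, "y": 0.139, "z": -0.154, "roll": -0.79, "grip": 0.025}, {"x": -0.135, "y": 0.139, "z": -0.154, "roll": -0.79, "grip": 0.025}, {"x": -0.135, "y": 0.139, "z": -0.154, "roll": -0.79, "grip": 0.025}, {"x": -0.135, "y": 0.139, "z": -0.154, "roll": -0.79, "grip": 0.025}, {"x": -0.135, "y": 0.139, "z": -0.154, "roll": -0.79, "grip": 0.025}]'

```text
t: 4.97
ee_pos: [540.8, -87.2, 142.4]
eef_rot: [[0.001, 0.118, 0.993], [-0.0, 0.993, -0.118], [-1.0, 0.0, 0.001]]
ft_force: [0.1, 0.3, -2.2]
gripper_width: 0.34
```

Run:
```python
from h import *
go([541,-87,130],-6.7)
shot('wrist','w4'); shot('side','s4'); shot('top','t4')
im=cv2.imread('pics/s4.png'); crop(im,170,130,300,270,4.2,'c7')
```

```text
at [540.8 -87.2 142.4] jaw -6.8 j6 -14.1 F [ 0.1  0.3 -2.2] w 29.0 t 4.97
need {'x': np.float64(0.0124), 'y': np.float64(0.0002), 'z': np.float64(0.0002), 'roll': np.float64(-0.001)}
```

View pics/w4.png

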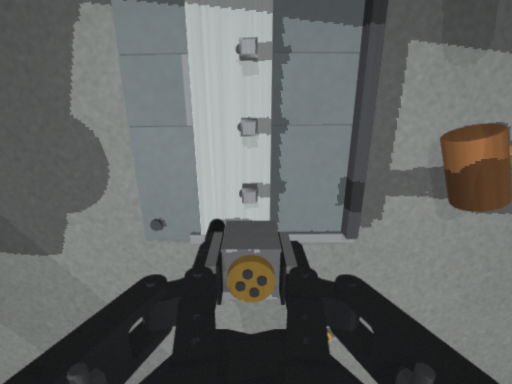

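View pics/c7.png

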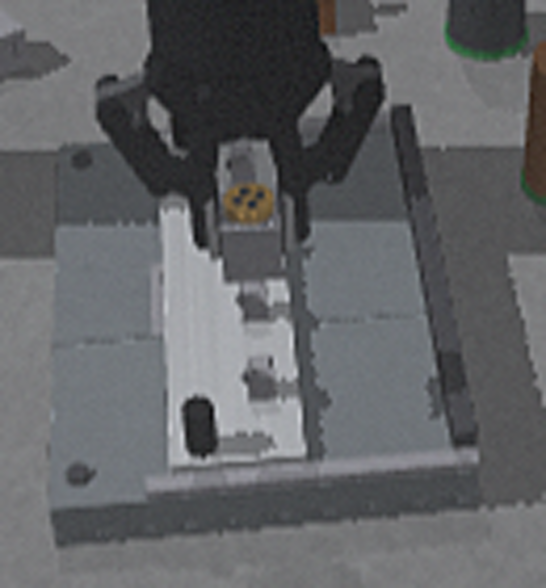

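Run:
```python
from h import *
im=cv2.imread('pics/w4.png'); crop(im,220,20,300,220,4,'c8'); crop(im,225,30,285,210,1,'x')
a=cv2.resize(im[30:70,220:280],None,fx=8,fy=8,interpolation=2);b=cv2.resize(im[110:150,220:280],None,fx=8,fy=8,interpolation=2);d=cv2.resize(im[172:212,220:280],None,fx=8,fy=8,interpolation=2)
cv2.imwrite('pics/c8.png',cv2.resize(np.vstack([a,b,d]),None,fx=.62,fy=.62,interpolation=cv2.INTER_AREA))
```

```text
(no output)
```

View pics/c8.png

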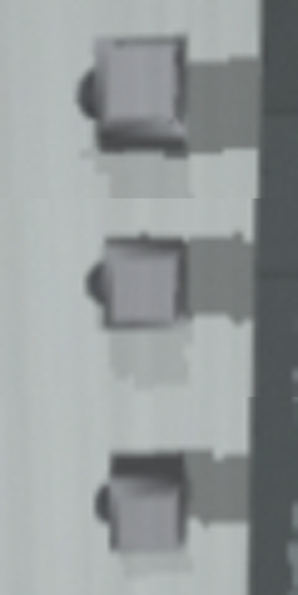

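Run:
```python
from h import *
c=vision.camera_info('wrist');s=observe()
P=np.array([onz(c,u,v,60.5) for u,v in [(248.6,45.1),(249.4,127.7),(249.8,196.4)]]); print(P.round(1),np.linalg.norm(np.diff(P,axis=0),axis=1), 'yaw',np.degrees(np.arctan2(*(P[0]-P[2])[[1,0]]))-90)
u=(P[2]-P[0])/2; d3=P[2]+u; print('d3',d3)
# die disc now
z=s['ee_pos'][2]+32.4
im=cv2.imread('pics/w4.png'); hsv=cv2.cvtColor(im,cv2.COLOR_BGR2HSV); m=cv2.inRange(hsv,(12,90,90),(35,255,255)); m[:245]=0;m[:,300:]=0;m[:,:200]=0
x,y,w,h=cv2.boundingRect(m); print(x,y,w,h,onz(c,x+w/2,y+h/2,z))
# side check of drives: project
S=vision.camera_info('side'); Tc=vision.camera_info('top')
for p in list(P)+[d3]: print('side',((proj(S,p)-[170,130])*4.2).round(0),'top',((proj(Tc,p)-[195,165])*5.5).round(0))
```

```text
[[554.8  34.1  60.5]
 [548.2 -26.   60.5]
 [541.4 -85.1  60.5]] [60.4617871  59.43875485] yaw -6.437979666664347
d3 [ 534.67152154 -144.64107475   60.5       ]
227 255 48 47 [542.01339619 -86.37120719 174.81568889]
side [248. 212.] top [302. 297.]
side [255. 283.] top [428. 312.]
side [261. 359.] top [552. 328.]
side [269. 444.] top [678. 343.]
```

Call:
send_rows --series '[{"x": 0.04, "y": 0.0015, "z": -0.0006, "roll": -0.006, "grip": 0.025}, {"x": 0.066, "y": 0.0015, "z": -0.0006, "roll": -0.006, "grip": 0.025}, {"x": 0.07, "y": 0.0015, "z": -0.0006, "roll": -0.006, "grip": 0.025}, {"x": 0.075, "y": 0.0015, "z": -0.0006, "roll": -0.006, "grip": 0.025}, {"x": 0.078, "y": 0.0015, "z": -0.0006, "roll": -0.006, "grip": 0.025}, {"x": 0.08, "y": 0.0015, "z": -0.0006, "roll": -0.006, "grip": 0.025}]'

```text
t: 5.88
ee_pos: [541.0, -84.9, 64.1]
eef_rot: [[0.003, 0.113, 0.994], [0.001, 0.994, -0.113], [-1.0, 0.001, 0.003]]
ft_force: [-1.8, 6.2, 10.4]
gripper_width: 0.34
```

Run:
```python
from h import *
go([540.3,-85.6,48],-6.45)
im,_=shot('side','s5'); crop(im,170,130,300,270,4.2,'c9')
im,_=shot('wrist','w5');
```

```text
at [541.  -84.9  64.1] jaw -6.5 j6 -14.3 F [-1.8  6.2 10.4] w 29.0 t 5.88
need {'x': np.float64(0.0161), 'y': np.float64(-0.0008), 'z': np.float64(-0.0007), 'roll': np.float64(-0.0)}
```

View pics/c9.png

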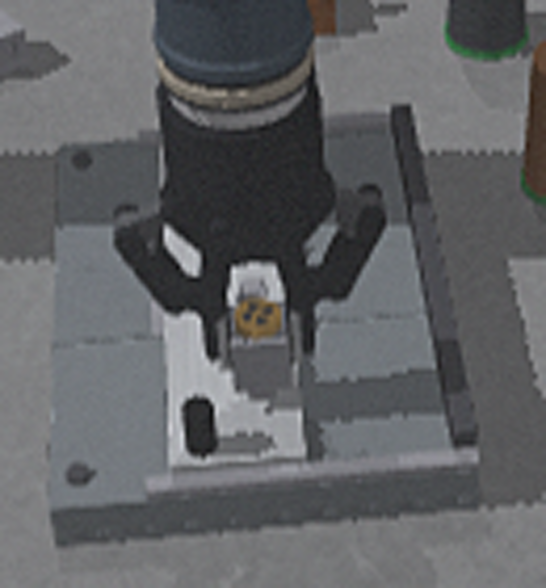

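View pics/w5.png

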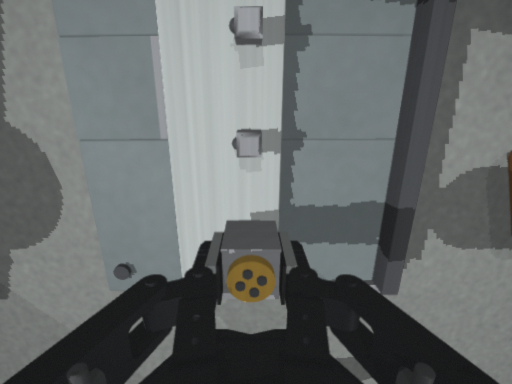

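Call:
send_rows --series '[{"x": 0.0, "y": 0.001, "z": 0, "roll": 0, "grip": 0.025}, {"x": 0.006, "y": 0.001, "z": 0, "roll": 0, "grip": 0.025}, {"x": 0.01, "y": 0.001, "z": 0, "roll": 0, "grip": 0.025}, {"x": 0.014, "y": 0.001, "z": 0, "roll": 0, "grip": 0.025}, {"x": 0.017, "y": 0.001, "z": 0, "roll": 0, "grip": 0.025}, {"x": 0.017, "y": 0.001, "z": 0, "roll": 0, "grip": 0.025}]'

```text
t: 6.72
ee_pos: [541.8, -84.1, 48.0]
eef_rot: [[0.004, 0.113, 0.994], [0.0, 0.994, -0.113], [-1.0, 0.001, 0.004]]
ft_force: [-2.2, 0.3, 8.5]
gripper_width: 0.341
```

Run:
```python
from h import *
go([540.3,-85.6,48],-6.45)
im,_=shot('side','s6'); crop(im,170,130,300,270,4.2,'c10')
```

```text
at [541.8 -84.1  48. ] jaw -6.5 j6 -14.2 F [-2.2  0.3  8.5] w 29.1 t 6.72
need {'x': np.float64(0.0), 'y': np.float64(-0.0016), 'z': np.float64(-0.0013), 'roll': np.float64(-0.0)}
```

View pics/c10.png

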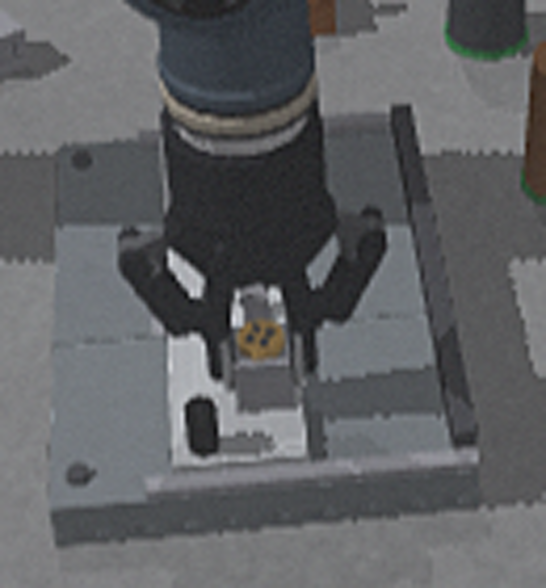

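Call:
send_rows --series '[{"x": 0.003, "y": 0, "z": 0, "roll": 0, "grip": 0.025}, {"x": 0.005, "y": 0, "z": 0, "roll": 0, "grip": 0.025}, {"x": 0.005, "y": 0, "z": 0, "roll": 0, "grip": 0.025}]'

```text
t: 7.15
ee_pos: [545.1, -84.6, 48.0]
eef_rot: [[0.012, 0.113, 0.994], [-0.002, 0.994, -0.113], [-1.0, -0.0, 0.012]]
ft_force: [-3.4, 3.5, 31.2]
gripper_width: 0.341
```

Call:
send_rows --series '[{"x": 0.0, "y": 0, "z": 0, "roll": 0, "grip": 0.025}, {"x": 0.0, "y": 0, "z": 0, "roll": 0, "grip": 0.05}, {"x": 0.0, "y": 0, "z": 0, "roll": 0, "grip": 0.05}, {"x": 0.0, "y": 0, "z": 0, "roll": 0, "grip": 0.055}, {"x": -0.05, "y": 0, "z": 0, "roll": 0, "grip": 0.055}, {"x": -0.1, "y": 0, "z": 0, "roll": 0, "grip": 0.055}, {"x": -0.1, "y": 0, "z": 0, "roll": 0, "grip": 0.055}]'

```text
t: 8.02
ee_pos: [546.8, -85.4, 151.4]
eef_rot: [[0.021, 0.113, 0.993], [-0.005, 0.994, -0.113], [-1.0, -0.002, 0.021]]
ft_force: [-0.1, -0.2, -0.3]
gripper_width: 0.643
```

Run:
```python
from h import *
shot('wrist','w7')
im,_=shot('side','s7'); crop(im,170,130,300,270,4.2,'c11')
im,T=shot('top','t7'); crop(im,340,180,400,255,8,'c12')
go([603,-281.7,130],18-90)
```

```text
at [543.2 -84.2 147.1] jaw -6.5 j6 -14.2 F [ 0.2  0.7 -0.1] w 55.1 t 8.18
need {'x': np.float64(0.018), 'y': np.float64(-0.1895), 'z': np.float64(0.0815), 'roll': np.float64(1.143)}
```

View pics/c11.png

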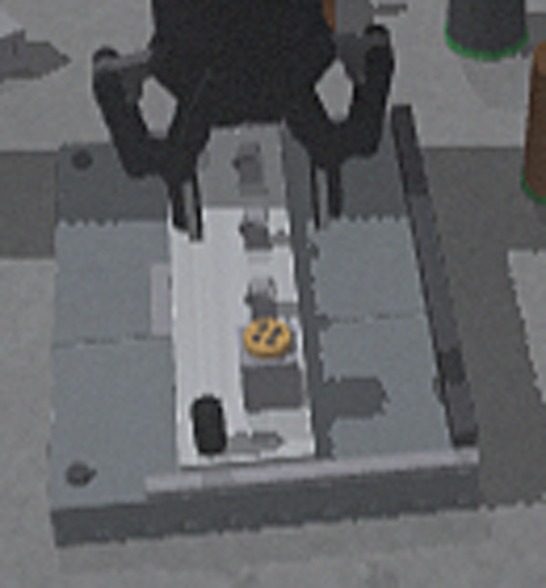

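View pics/w7.png

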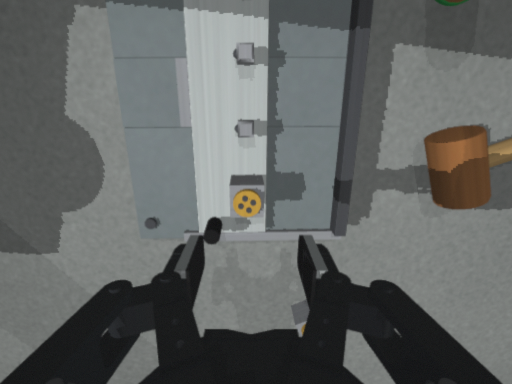

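View pics/c12.png

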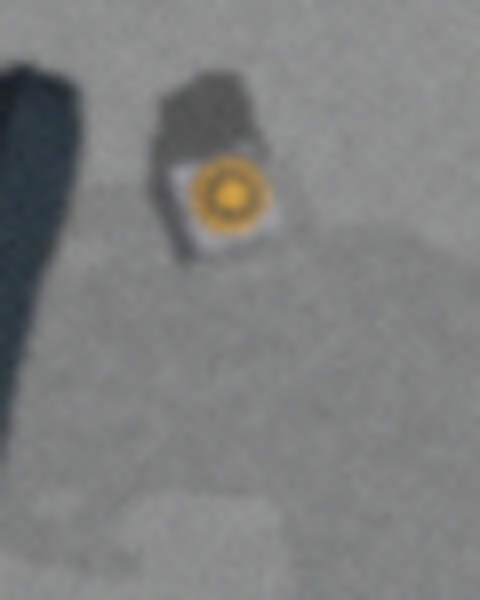

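Call:
send_rows --series '[{"x": 0.0, "y": -0.189, "z": 0.082, "roll": -0.427, "grip": 0.055}, {"x": 0.0, "y": -0.189, "z": 0.082, "roll": -0.427, "grip": 0.055}, {"x": 0.015, "y": -0.189, "z": 0.082, "roll": -0.427, "grip": 0.055}, {"x": 0.015, "y": -0.189, "z": 0.082, "roll": -0.427, "grip": 0.055}, {"x": 0.015, "y": -0.189, "z": 0.082, "roll": -0.427, "grip": 0.055}, {"x": 0.015, "y": -0.189, "z": 0.082, "roll": -0.427, "grip": 0.055}]'

```text
t: 8.93
ee_pos: [602.4, -279.0, 132.0]
eef_rot: [[0.008, -0.309, 0.951], [0.002, 0.951, 0.309], [-1.0, -0.001, 0.008]]
ft_force: [-0.1, 0.4, 0.1]
gripper_width: 0.643
```

```bash
cat >> h.py <<'E'
def disc(im,c,z,box):
    hsv=cv2.cvtColor(im,cv2.COLOR_BGR2HSV); m=cv2.inRange(hsv,(12,90,90),(35,255,255)); k=np.zeros_like(m); x0,y0,x1,y1=box; k[y0:y1,x0:x1]=m[y0:y1,x0:x1]
    x,y,w,h=cv2.boundingRect(k); p=onz(c,x+w/2-.5,y+h/2-.5,z); print('disc',x,y,w,h,p.round(1)); return p
E
python3 - <<'E'
from h import *
im,c=shot('wrist','w8'); crop(im,200,140,300,240,6,'c13')
p=disc(im,c,40,(200,140,300,232))
go([p[0],p[1],7],18)
E
```

```text
disc 236 184 26 25 [ 602.5 -280.3   40. ]
at [ 602.6 -278.8  132.5] jaw 18.1 j6 -52.9 F [-0.1  0.5  0.1] w 55.0 t 8.97
need {'x': np.float64(0.1255), 'y': np.float64(-0.0011), 'z': np.float64(-0.0017), 'roll': np.float64(0.001)}
```

View pics/c13.png

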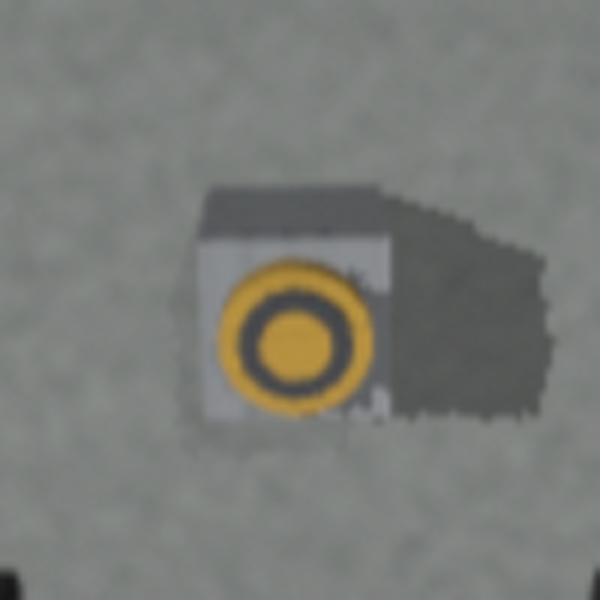

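Call:
send_rows --series '[{"x": 0.06, "y": 0, "z": -0.001, "roll": 0, "grip": 0.055}, {"x": 0.1, "y": 0, "z": -0.001, "roll": 0, "grip": 0.055}, {"x": 0.122, "y": 0, "z": -0.001, "roll": 0, "grip": 0.055}, {"x": 0.126, "y": 0.0, "z": -0.001, "roll": 0, "grip": 0.055}, {"x": 0.126, "y": 0.0, "z": -0.001, "roll": 0, "grip": 0.025}, {"x": 0.126, "y": 0.0, "z": -0.001, "roll": 0, "grip": 0.025}, {"x": 0.126, "y": 0.0, "z": -0.001, "roll": 0, "grip": 0.025}, {"x": 0.126, "y": 0.0, "z": -0.001, "roll": 0, "grip": 0.025}]' --grip_force 60

```text
t: 9.98
ee_pos: [604.1, -279.8, 8.5]
eef_rot: [[0.012, -0.31, 0.951], [-0.001, 0.951, 0.31], [-1.0, -0.005, 0.011]]
ft_force: [-1.1, -0.1, 5.4]
gripper_width: 0.341
```

Run:
```python
from h import *
im,c=shot('wrist','w9'); s=observe()
p=disc(im,c,40,(210,240,300,330)); print('tool off',(s['eef_rot'].T@(p-s['ee_pos'])).round(2))
# carrier: drive2 from w7 at pixel? 
go([549,-26,160],-6.45)
```

```text
disc 227 254 48 47 [ 604.2 -278.6   40. ]
tool off [-31.5    0.99   0.82]
at [ 604.1 -279.8    8.5] jaw 18.0 j6 -53.0 F [-0.6  1.2  5.9] w 29.1 t 10.03
need {'x': np.float64(-0.1524), 'y': np.float64(0.2577), 'z': np.float64(0.0279), 'roll': np.float64(0.428)}
```

Call:
send_rows --series '[{"x": -0.06, "y": 0, "z": 0, "roll": 0, "grip": 0.025}, {"x": -0.12, "y": 0, "z": 0, "roll": 0, "grip": 0.025}, {"x": -0.143, "y": 0.258, "z": 0.03, "roll": 0.428, "grip": 0.025}, {"x": -0.143, "y": 0.258, "z": 0.03, "roll": 0.428, "grip": 0.025}, {"x": -0.143, "y": 0.258, "z": 0.03, "roll": 0.428, "grip": 0.025}, {"x": -0.143, "y": 0.258, "z": 0.03, "roll": 0.428, "grip": 0.025}, {"x": -0.143, "y": 0.258, "z": 0.03, "roll": 0.428, "grip": 0.025}, {"x": -0.143, "y": 0.258, "z": 0.03, "roll": 0.428, "grip": 0.025}, {"x": -0.143, "y": 0.258, "z": 0.03, "roll": 0.428, "grip": 0.025}, {"x": -0.143, "y": 0.258, "z": 0.03, "roll": 0.428, "grip": 0.025}]'

```text
t: 11.28
ee_pos: [551.6, -26.7, 150.4]
eef_rot: [[0.012, 0.115, 0.993], [-0.001, 0.993, -0.115], [-1.0, 0.0, 0.012]]
ft_force: [-1.3, -0.1, -0.5]
gripper_width: 0.341
```

Run:
```python
from h import *
s=observe(); im,c=shot('wrist','w10')
p=disc(im,c,s['ee_pos'][2]+31.5,(210,240,300,330)); print('tool off',(s['eef_rot'].T@(p-s['ee_pos'])).round(2))
go([552,-26,75],-6.45)
cv2.imwrite('pics/c14.png',cv2.resize(im[20:220,215:290],None,fx=3,fy=3,interpolation=2))
```

```text
disc 227 254 48 47 [552.  -25.4 181.9]
tool off [-31.49   1.38   0.73]
at [551.4 -26.5 150.4] jaw -6.6 j6 -7.9 F [-0.2  0.6 -1.8] w 28.7 t 11.32
need {'x': np.float64(0.0754), 'y': np.float64(0.0006), 'z': np.float64(-0.0003), 'roll': np.float64(-0.003)}
```

View pics/c14.png

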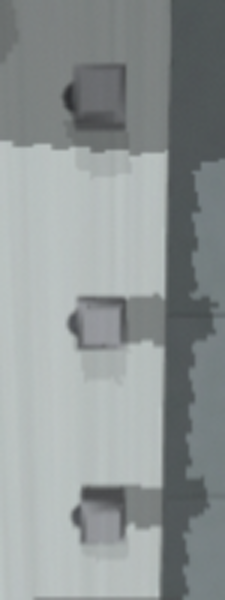

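Run:
```python
from h import *
c=vision.camera_info('wrist')
P=np.array([onz(c,u,v,60.5) for u,v in [(248.8,49.8),(248.8,127.8),(249,192.4)]]); print(P.round(1),np.linalg.norm(np.diff(P,axis=0),axis=1), 'yaw',np.degrees(np.arctan2(*(P[0]-P[2])[[1,0]]))-90)
go([P[2][0],P[2][1],75],-6.45)
```

```text
[[565.7  93.   60.5]
 [558.7  34.   60.5]
 [552.1 -23.2  60.5]] [59.40566807 57.59594146] yaw -6.667465955461125
at [551.4 -26.5 150.4] jaw -6.6 j6 -7.9 F [-0.2  0.6 -1.8] w 28.7 t 11.32
need {'x': np.float64(0.0754), 'y': np.float64(0.0034), 'z': np.float64(-0.0005), 'roll': np.float64(-0.003)}
```

Call:
send_rows --series '[{"x": 0.05, "y": 0.0015, "z": 0, "roll": -0.002, "grip": 0.025}, {"x": 0.074, "y": 0.0015, "z": 0, "roll": -0.002, "grip": 0.025}, {"x": 0.078, "y": 0.0015, "z": 0, "roll": -0.002, "grip": 0.025}, {"x": 0.083, "y": 0.0015, "z": 0, "roll": -0.002, "grip": 0.025}, {"x": 0.086, "y": 0.0015, "z": 0, "roll": -0.002, "grip": 0.025}, {"x": 0.086, "y": 0.0015, "z": 0, "roll": -0.002, "grip": 0.025}]'

```text
t: 12.08
ee_pos: [552.2, -25.2, 64.8]
eef_rot: [[0.011, 0.113, 0.994], [-0.001, 0.994, -0.113], [-1.0, -0.0, 0.012]]
ft_force: [-3.0, -0.0, -1.9]
gripper_width: 0.339
```

Run:
```python
from h import *
go([551.4,-25,49],-6.45)
im,_=shot('side','s12'); crop(im,170,130,300,270,4.2,'c15')
```

```text
at [552.2 -25.2  64.8] jaw -6.5 j6 -7.9 F [-3.  -0.  -1.9] w 29.0 t 12.07
need {'x': np.float64(0.0158), 'y': np.float64(0.0001), 'z': np.float64(-0.001), 'roll': np.float64(-0.0)}
```

View pics/c15.png

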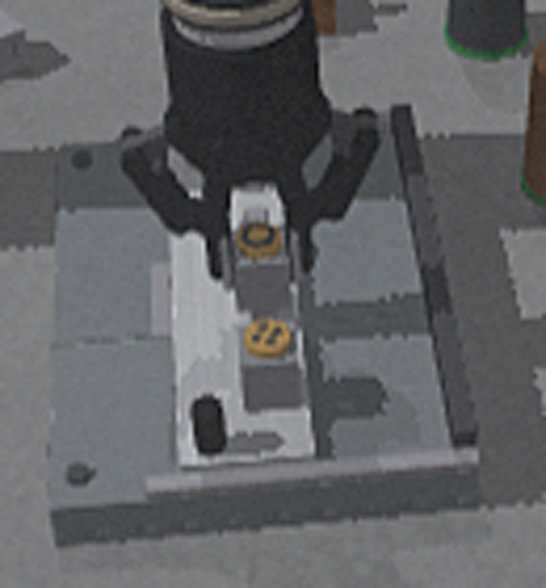

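Call:
send_rows --series '[{"x": 0.006, "y": 0, "z": -0.001, "roll": 0, "grip": 0.025}, {"x": 0.01, "y": 0, "z": -0.001, "roll": 0, "grip": 0.025}, {"x": 0.014, "y": 0, "z": -0.001, "roll": 0, "grip": 0.025}, {"x": 0.018, "y": 0, "z": -0.001, "roll": 0, "grip": 0.025}, {"x": 0.02, "y": 0, "z": -0.001, "roll": 0, "grip": 0.025}, {"x": 0.02, "y": 0, "z": -0.001, "roll": 0, "grip": 0.025}]'

```text
t: 12.88
ee_pos: [554.6, -25.5, 48.9]
eef_rot: [[0.019, 0.113, 0.993], [-0.003, 0.994, -0.113], [-1.0, -0.001, 0.019]]
ft_force: [-3.2, 1.8, 26.9]
gripper_width: 0.334
```

Call:
send_rows --series '[{"x": -0.004, "y": 0, "z": 0, "roll": 0, "grip": 0.025}, {"x": -0.003, "y": 0, "z": 0, "roll": 0, "grip": 0.055}, {"x": -0.003, "y": 0, "z": 0, "roll": 0, "grip": 0.055}, {"x": -0.003, "y": 0, "z": 0, "roll": 0, "grip": 0.055}, {"x": -0.06, "y": 0, "z": 0, "roll": 0, "grip": 0.055}, {"x": -0.12, "y": 0, "z": 0, "roll": 0, "grip": 0.055}, {"x": -0.15, "y": 0, "z": 0, "roll": 0, "grip": 0.055}, {"x": -0.15, "y": 0, "z": 0, "roll": 0, "grip": 0.055}]'

```text
t: 13.88
ee_pos: [553.7, -25.5, 201.4]
eef_rot: [[0.026, 0.113, 0.993], [-0.004, 0.994, -0.113], [-1.0, -0.002, 0.026]]
ft_force: [-0.5, -0.0, -1.3]
gripper_width: 0.643
```

Run:
```python
from h import *
im,_=shot('side','s13'); crop(im,170,130,300,270,4.2,'c16')
im,T=shot('top','t13'); crop(im,120,240,200,290,8,'c17')
go([421,300,130],0)
```

```text
at [551.3 -25.  198.2] jaw -6.5 j6 -7.9 F [-1.1 -0.1 -0. ] w 54.7 t 13.97
need {'x': np.float64(0.065), 'y': np.float64(0.3082), 'z': np.float64(-0.1673), 'roll': np.float64(-0.113)}
```

View pics/c16.png

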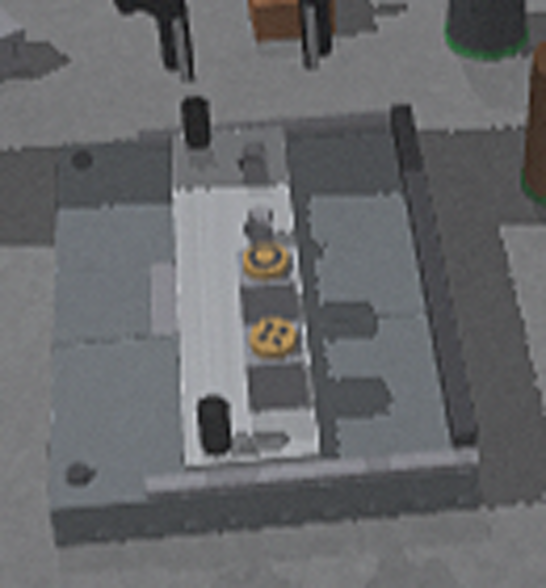

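View pics/c17.png

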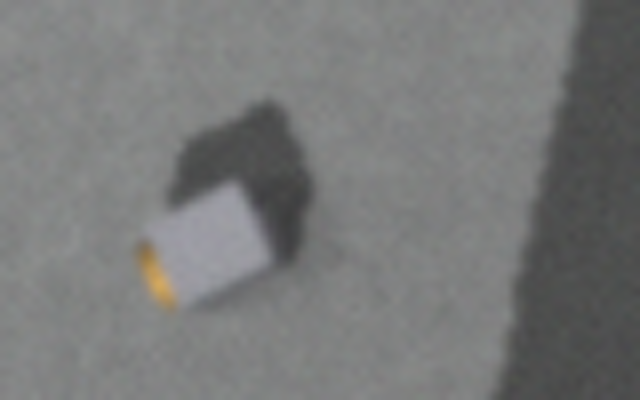

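Run:
```python
from h import *
T=vision.camera_info('top')
P=np.array([onz(T,120+(u+.5)/8-.5,240+(v+.5)/8-.5,30) for u,v in [(140,243),(238,182),(275,262),(178,305)]]); print(P.round(1),P.mean(0).round(1))
for i in range(4):
    d=P[(i+1)%4]-P[i]; print(np.linalg.norm(d).round(1),np.degrees(np.arctan2(d[1],d[0])).round(1))
```

```text
[[420.8 329.7  30. ]
 [440.9 298.8  30. ]
 [415.  285.1  30. ]
 [400.9 316.   30. ]] [419.4 307.4  30. ]
36.9 -57.0
29.2 -152.1
34.0 114.5
24.2 34.6
```

Call:
send_rows --series '[{"x": 0.02, "y": 0.315, "z": -0.168, "roll": -0.615, "grip": 0.055}, {"x": 0.02, "y": 0.315, "z": -0.168, "roll": -0.615, "grip": 0.055}, {"x": 0.02, "y": 0.315, "z": -0.168, "roll": -0.615, "grip": 0.055}, {"x": 0.06, "y": 0.315, "z": -0.168, "roll": -0.615, "grip": 0.055}, {"x": 0.065, "y": 0.315, "z": -0.168, "roll": -0.615, "grip": 0.055}, {"x": 0.065, "y": 0.315, "z": -0.168, "roll": -0.615, "grip": 0.055}, {"x": 0.065, "y": 0.315, "z": -0.168, "roll": -0.615, "grip": 0.055}, {"x": 0.065, "y": 0.315, "z": -0.168, "roll": -0.615, "grip": 0.055}, {"x": 0.065, "y": 0.315, "z": -0.168, "roll": -0.615, "grip": 0.055}]'

```text
t: 15.1
ee_pos: [421.8, 305.6, 129.8]
eef_rot: [[0.018, -0.479, 0.877], [-0.003, 0.878, 0.48], [-1.0, -0.011, 0.014]]
ft_force: [0.4, 0.1, 0.9]
gripper_width: 0.644
```

Run:
```python
from h import *
go([420,307,130],28.7)
im,c=shot('wrist','w14'); crop(im,180,120,330,240,5,'c18'); s=observe()
for z in (15,30): p=s['ee_pos'].copy(); p[2]=z; print(proj(c,p))
```

```text
at [421.8 305.6 129.8] jaw 28.7 j6 -4.1 F [0.4 0.1 0.9] w 55.0 t 15.1
need {'x': np.float64(-0.0002), 'y': np.float64(0.002), 'z': np.float64(-0.0009), 'roll': np.float64(-0.001)}
[248.20023099 185.90130171]
[248.29618658 190.81324706]
```

View pics/w14.png

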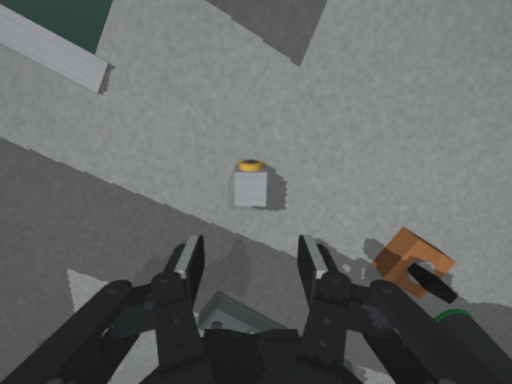

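View pics/c18.png

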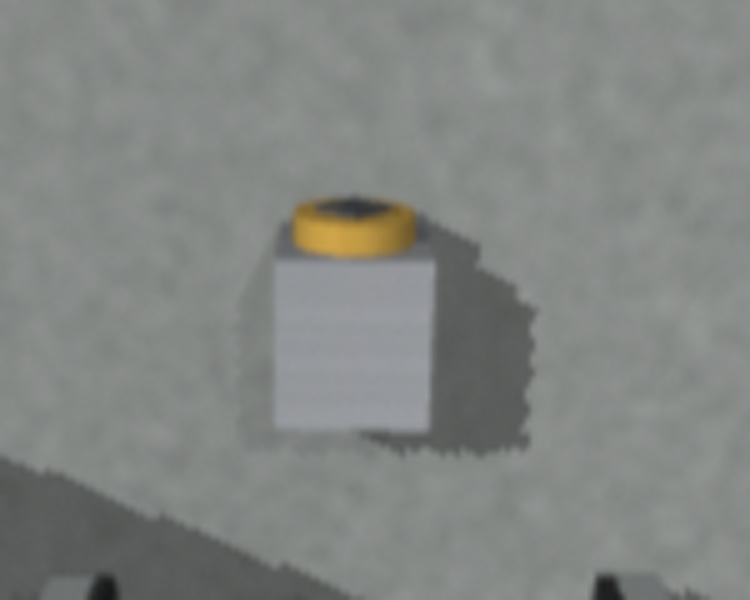

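Run:
```python
from h import *
im=cv2.imread('pics/t13.png'); crop(im,195,165,245,275,5.5,'c19')
T=vision.camera_info('top'); c=vision.camera_info('wrist'); s=observe()
P=np.array([onz(c,180+(u+.5)/5-.5,120+(v+.5)/5-.5,30) for u,v in [(274,261),(434,261),(430,431),(275,431)]]); print(P.round(1),P.mean(0).round(1))
print((s['eef_rot'].T@(P.mean(0)-s['ee_pos'])).round(1), s['ee_pos'].round(1), s['eef_rot'].round(3))
```

```text
[[402.  315.9  30. ]
 [428.1 330.   30. ]
 [444.3 300.   30. ]
 [417.8 285.8  30. ]] [423.  307.9  30. ]
[100.    2.6   0.6] [421.9 305.7 130. ] [[ 0.019 -0.479  0.878]
 [-0.003  0.878  0.479]
 [-1.    -0.011  0.015]]
```

View pics/c19.png

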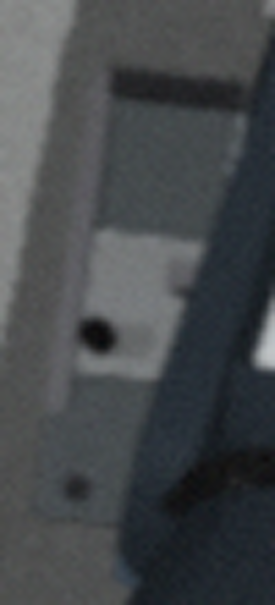

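```bash
python3 - <<'E'
from h import *
T=vision.camera_info('top')
a=np.radians(-6.45); B=np.array([[np.cos(a),np.sin(a)],[-np.sin(a),np.cos(a)]])
for z in (30,45):
  for u,v in [(103,72),(48,405),(42,420),(32,515),(118,70),(70,405)]:
    p=onz(T,195+(u+.5)/5.5-.5,165+(v+.5)/5.5-.5,z); print(z,(u,v),p.round(1),'bed',(B@p[:2]).round(1))
print('die now bed',B@np.array([423,307.9]))
E
python3 - <<'E'
import cv2
im=cv2.imread('pics/s13.png'); cv2.imwrite('pics/c20.png',cv2.resize(im[140:190,175:285],None,fx=7,fy=7,interpolation=2))
E
```

```text
30 (103, 72) [671.6 137.   30. ] bed [651.9 211.6]
30 (48, 405) [505.7 158.6  30. ] bed [484.7 214.4]
30 (42, 420) [498.4 161.2  30. ] bed [477.2 216.2]
30 (32, 515) [452.8 164.4  30. ] bed [431.5 214.2]
30 (118, 70) [672.7 129.5  30. ] bed [653.9 204.3]
30 (70, 405) [505.8 147.9  30. ] bed [486.  203.8]
45 (103, 72) [668.2 135.2  45. ] bed [648.8 209.4]
45 (48, 405) [504.5 156.5  45. ] bed [483.7 212.2]
45 (42, 420) [497.3 159.1  45. ] bed [476.3 214. ]
45 (32, 515) [452.2 162.2  45. ] bed [431.2 212. ]
45 (118, 70) [669.3 127.9  45. ] bed [650.7 202.2]
45 (70, 405) [504.6 146.   45. ] bed [485.  201.7]
die now bed [385.73423238 353.4692518 ]
```

View pics/c20.png

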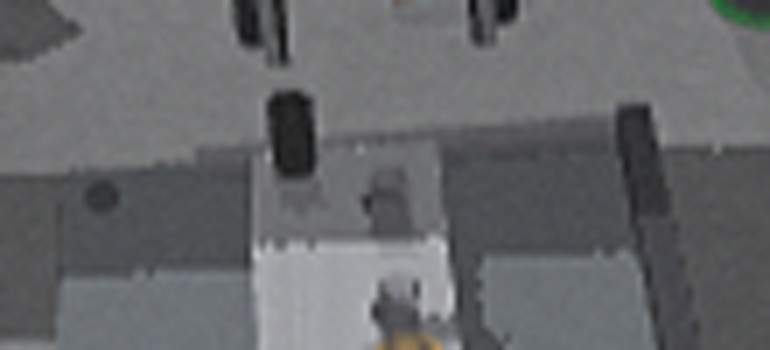

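Call:
send_rows --series '[{"x": 0.06, "y": 0.0025, "z": 0.0005, "roll": 0, "grip": 0.055}, {"x": 0.1, "y": 0.0025, "z": 0.0005, "roll": 0, "grip": 0.055}, {"x": 0.118, "y": 0.0025, "z": 0.0005, "roll": 0, "grip": 0.055}, {"x": 0.118, "y": 0.0025, "z": 0.0005, "roll": 0, "grip": 0.055}, {"x": 0.118, "y": 0.0025, "z": 0.0005, "roll": 0, "grip": 0.025}, {"x": 0.118, "y": 0.0025, "z": 0.0005, "roll": 0, "grip": 0.025}, {"x": 0.118, "y": 0.0025, "z": 0.0005, "roll": 0, "grip": 0.025}, {"x": 0.118, "y": 0.0025, "z": 0.0005, "roll": 0, "grip": 0.025}, {"x": 0.118, "y": 0.0025, "z": 0.0005, "roll": 0, "grip": 0.025}]' --grip_force 20

```text
t: 16.27
ee_pos: [424.4, 307.9, 13.3]
eef_rot: [[0.021, -0.48, 0.877], [-0.002, 0.877, 0.48], [-1.0, -0.012, 0.017]]
ft_force: [0.4, -2.3, 6.5]
gripper_width: 0.345
```

Run:
```python
from h import *
go([420,307,130],28.7)
im,c=shot('wrist','w15'); shot('side','s15')
```

```text
at [424.4 307.9  13.3] jaw 28.7 j6 -3.5 F [ 0.4 -2.3  6.5] w 29.4 t 16.27
need {'x': np.float64(-0.1168), 'y': np.float64(-0.0001), 'z': np.float64(-0.0022), 'roll': np.float64(-0.001)}
```

View pics/w15.png

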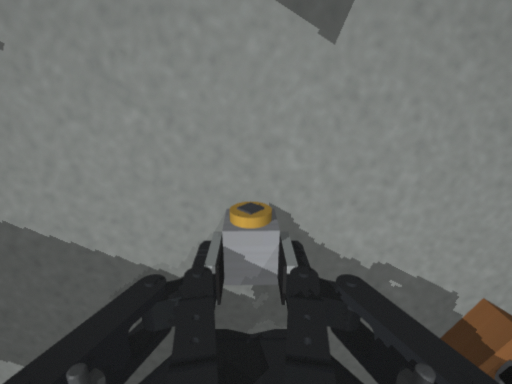

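Run:
```python
from h import *
go([469.7,195,60],-6.45)
```

```text
at [424.4 307.9  13.3] jaw 28.7 j6 -3.5 F [ 0.9 -2.6  6. ] w 29.6 t 16.38
need {'x': np.float64(-0.0455), 'y': np.float64(-0.1214), 'z': np.float64(-0.0136), 'roll': np.float64(0.613)}
```

Call:
send_rows --series '[{"x": -0.04, "y": 0, "z": 0, "roll": 0, "grip": 0.025}, {"x": -0.046, "y": 0, "z": 0, "roll": 0, "grip": 0.025}, {"x": -0.046, "y": -0.03, "z": -0.004, "roll": 0.153, "grip": 0.025}, {"x": -0.046, "y": -0.06, "z": -0.007, "roll": 0.307, "grip": 0.025}, {"x": -0.046, "y": -0.09, "z": -0.01, "roll": 0.46, "grip": 0.025}, {"x": -0.046, "y": -0.121, "z": -0.0135, "roll": 0.613, "grip": 0.025}, {"x": -0.046, "y": -0.121, "z": -0.0135, "roll": 0.613, "grip": 0.025}, {"x": -0.046, "y": -0.121, "z": -0.0135, "roll": 0.613, "grip": 0.025}]'

```text
t: 17.38
ee_pos: [468.8, 195.6, 60.1]
eef_rot: [[0.02, 0.112, 0.994], [-0.002, 0.994, -0.112], [-1.0, 0.0, 0.02]]
ft_force: [-0.3, 0.1, -0.9]
gripper_width: 0.346
```

Run:
```python
from h import *
go([469.7,195,38],-6.45)
im,c=shot('wrist','w16'); im,_=shot('side','s16'); crop(im,120,80,280,200,4.5,'c21')
```

```text
at [468.8 195.6  60.1] jaw -6.4 j6 17.1 F [-0.3  0.1 -0.9] w 29.5 t 17.38
need {'x': np.float64(0.0221), 'y': np.float64(-0.0005), 'z': np.float64(0.0005), 'roll': np.float64(0.001)}
```

View pics/w16.png

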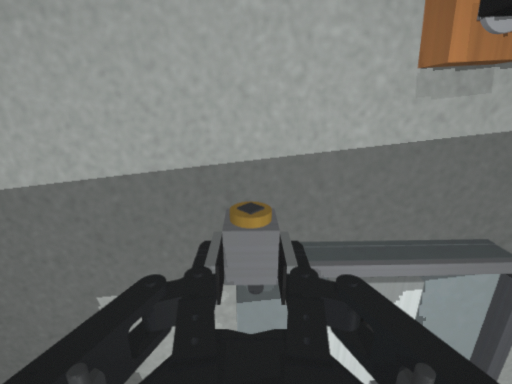

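View pics/c21.png

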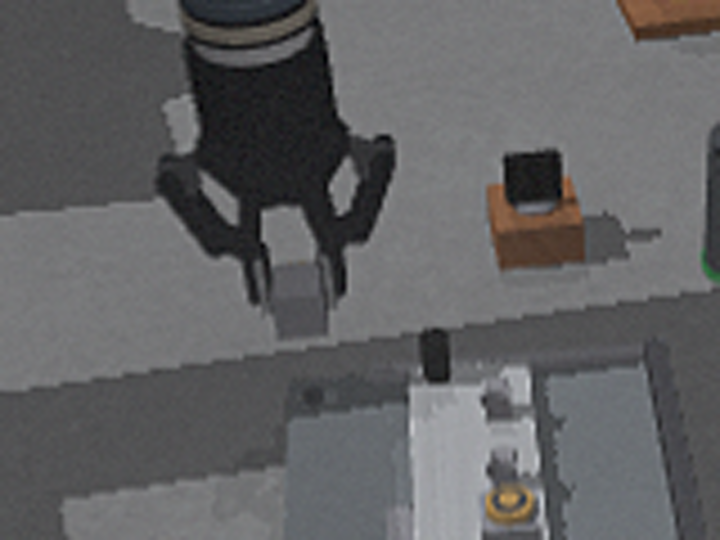

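Call:
send_rows --series '[{"x": 0.015, "y": 0, "z": 0, "roll": 0, "grip": 0.025}, {"x": 0.022, "y": -0.002, "z": 0, "roll": 0, "grip": 0.025}, {"x": 0.022, "y": -0.006, "z": 0, "roll": 0, "grip": 0.025}, {"x": 0.022, "y": -0.01, "z": 0, "roll": 0, "grip": 0.025}, {"x": 0.022, "y": -0.014, "z": 0, "roll": 0, "grip": 0.025}, {"x": 0.022, "y": -0.014, "z": 0, "roll": 0, "grip": 0.025}]'

```text
t: 18.23
ee_pos: [467.8, 181.7, 38.5]
eef_rot: [[0.021, 0.111, 0.994], [-0.002, 0.994, -0.111], [-1.0, 0.0, 0.021]]
ft_force: [-0.4, -0.6, -1.5]
gripper_width: 0.344
```

Call:
send_rows --series '[{"x": 0, "y": -0.003, "z": 0, "roll": 0, "grip": 0.025}, {"x": 0, "y": -0.005, "z": 0, "roll": 0, "grip": 0.025}, {"x": 0, "y": -0.007, "z": 0, "roll": 0, "grip": 0.025}, {"x": 0, "y": -0.009, "z": 0, "roll": 0, "grip": 0.025}, {"x": 0, "y": -0.009, "z": 0, "roll": 0, "grip": 0.025}]'

```text
t: 18.85
ee_pos: [467.2, 175.2, 39.5]
eef_rot: [[0.023, 0.114, 0.993], [0.002, 0.993, -0.114], [-1.0, 0.004, 0.023]]
ft_force: [-2.1, 12.8, 4.2]
gripper_width: 0.344
```

Run:
```python
from h import *
im,c=shot('wrist','w17'); im,_=shot('side','s17'); crop(im,120,80,280,200,4.5,'c22')
```

```text
(no output)
```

View pics/w17.png

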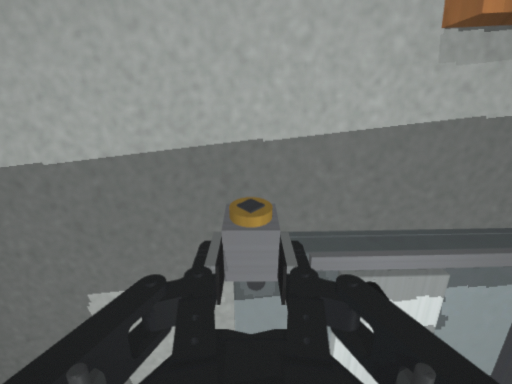

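View pics/c22.png

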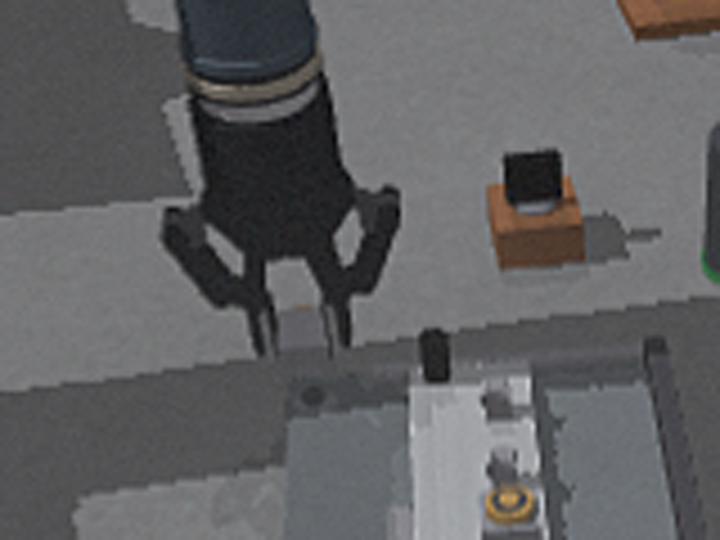

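Call:
send_rows --series '[{"x": 0, "y": -0.004, "z": 0, "roll": 0, "grip": 0.025}, {"x": 0, "y": -0.006, "z": 0, "roll": 0, "grip": 0.025}, {"x": 0, "y": -0.008, "z": 0, "roll": 0, "grip": 0.025}, {"x": 0, "y": -0.01, "z": 0, "roll": 0, "grip": 0.025}, {"x": 0, "y": -0.01, "z": 0, "roll": 0, "grip": 0.025}]'

```text
t: 19.58
ee_pos: [466.3, 167.3, 40.5]
eef_rot: [[0.025, 0.116, 0.993], [0.004, 0.993, -0.116], [-1.0, 0.007, 0.024]]
ft_force: [-2.4, 11.0, 5.9]
gripper_width: 0.344
```

Run:
```python
from h import *
im,c=shot('wrist','w18'); im2,_=shot('side','s18'); a=cv2.resize(im2[120:190,160:230],None,fx=6,fy=6,interpolation=2); b=cv2.resize(im[170:310,180:320],(420,420),interpolation=2); cv2.imwrite('pics/c23.png',np.hstack([a,b]))
```

```text
(no output)
```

View pics/c23.png

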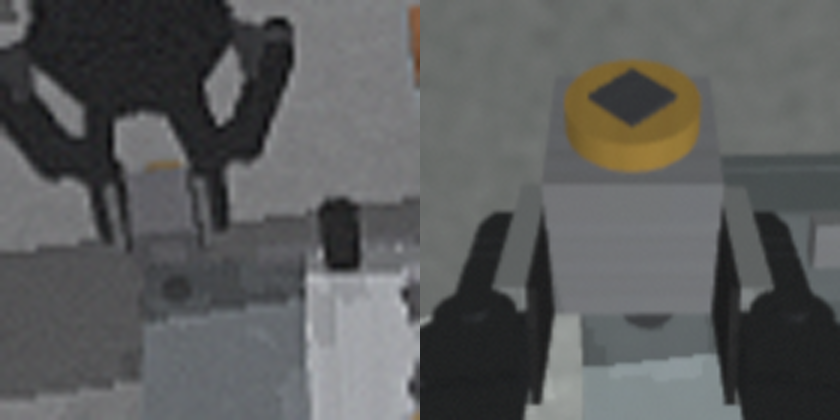

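Call:
send_rows --series '[{"x": 0, "y": -0.004, "z": 0, "roll": 0, "grip": 0.025}, {"x": -0.001, "y": -0.007, "z": 0, "roll": 0, "grip": 0.025}, {"x": -0.001, "y": -0.009, "z": 0, "roll": 0, "grip": 0.025}, {"x": -0.001, "y": -0.011, "z": 0, "roll": 0, "grip": 0.025}, {"x": -0.001, "y": -0.011, "z": 0, "roll": 0, "grip": 0.025}]'

```text
t: 20.3
ee_pos: [465.4, 157.7, 41.7]
eef_rot: [[0.026, 0.117, 0.993], [0.006, 0.993, -0.117], [-1.0, 0.01, 0.025]]
ft_force: [0.2, 6.7, -0.0]
gripper_width: 0.346
```

Run:
```python
from h import *
im,c=shot('wrist','w19'); im2,_=shot('side','s19'); a=cv2.resize(im2[120:190,160:230],None,fx=6,fy=6,interpolation=2); b=cv2.resize(im[170:310,180:320],(420,420),interpolation=2); cv2.imwrite('pics/c24.png',np.hstack([a,b]))
```

```text
(no output)
```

View pics/c24.png

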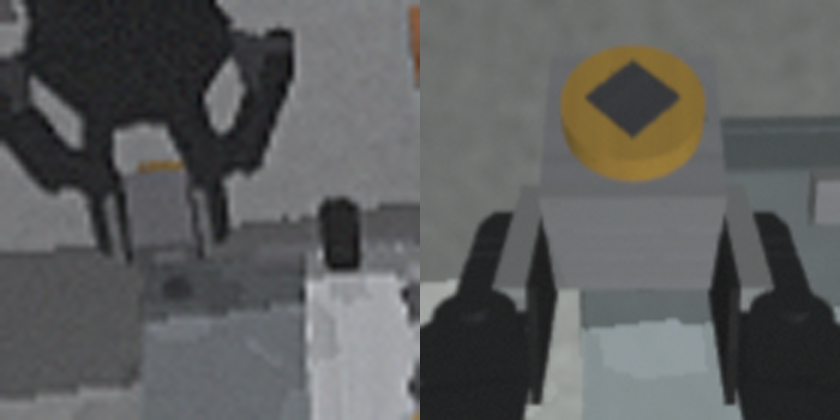

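Call:
send_rows --series '[{"x": -0.02, "y": 0.005, "z": 0, "roll": 0, "grip": 0.025}, {"x": -0.02, "y": 0.03, "z": 0, "roll": 0, "grip": 0.025}, {"x": -0.02, "y": 0.06, "z": 0, "roll": 0, "grip": 0.025}, {"x": -0.02, "y": 0.075, "z": 0, "roll": 0, "grip": 0.025}, {"x": -0.02, "y": 0.075, "z": 0, "roll": 0, "grip": 0.025}]'

```text
t: 21.02
ee_pos: [473.6, 232.6, 62.4]
eef_rot: [[0.027, 0.115, 0.993], [0.006, 0.993, -0.115], [-1.0, 0.009, 0.026]]
ft_force: [0.3, -0.3, -1.9]
gripper_width: 0.342
```

Run:
```python
from h import *
go([465,230,61])
im,c=shot('wrist','w20'); im2,_=shot('side','s20'); a=cv2.resize(im2[105:175,150:220],None,fx=6,fy=6,interpolation=2); b=cv2.resize(im[170:310,180:320],(420,420),interpolation=2); cv2.imwrite('pics/c25.png',np.hstack([a,b]))
```

```text
at [473.6 232.6  62.4] jaw -6.6 j6 20.6 F [ 0.3 -0.3 -1.9] w 29.2 t 21.02
need {'x': np.float64(0.0012), 'y': np.float64(-0.0036), 'z': np.float64(-0.0083)}
```

View pics/c25.png

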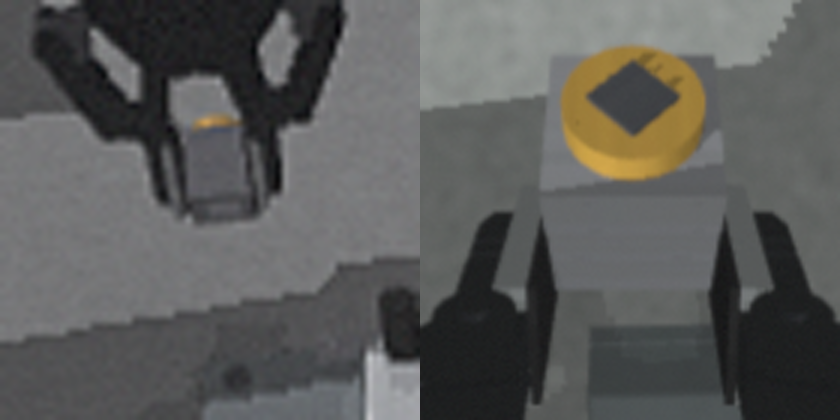

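Call:
send_rows --series '[{"x": 0.03, "y": 0, "z": 0, "roll": 0, "grip": 0.025}, {"x": 0.042, "y": 0, "z": 0, "roll": 0, "grip": 0.025}, {"x": 0.045, "y": -0.003, "z": 0, "roll": 0, "grip": 0.025}, {"x": 0.048, "y": -0.008, "z": 0, "roll": 0, "grip": 0.025}, {"x": 0.051, "y": -0.013, "z": 0, "roll": 0, "grip": 0.025}, {"x": 0.054, "y": -0.018, "z": 0, "roll": 0, "grip": 0.025}, {"x": 0.055, "y": -0.021, "z": 0, "roll": 0, "grip": 0.025}]'

```text
t: 22.0
ee_pos: [473.2, 211.5, 8.9]
eef_rot: [[0.029, 0.118, 0.993], [0.008, 0.993, -0.118], [-1.0, 0.011, 0.028]]
ft_force: [-1.6, 4.5, 7.7]
gripper_width: 0.345
```

Run:
```python
from h import *
im,c=shot('wrist','w21'); im2,_=shot('side','s21'); a=cv2.resize(im2[105:175,150:220],None,fx=6,fy=6,interpolation=2); b=cv2.resize(im[170:310,180:320],(420,420),interpolation=2); cv2.imwrite('pics/c26.png',np.hstack([a,b]))
```

```text
(no output)
```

View pics/c26.png

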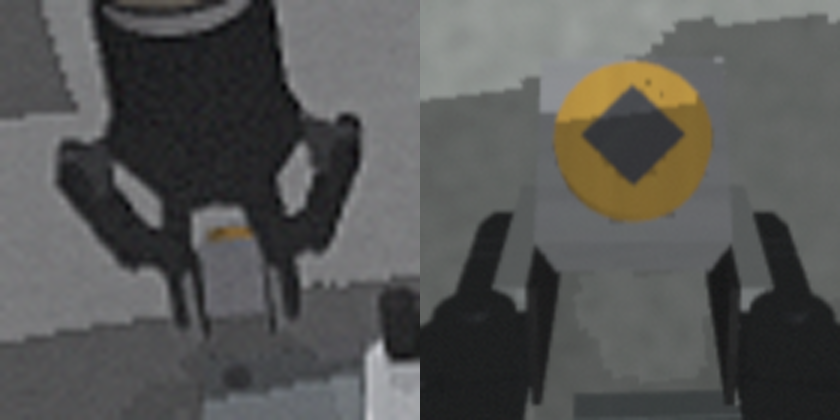

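Call:
send_rows --series '[{"x": 0.002, "y": -0.003, "z": 0, "roll": 0, "grip": 0.025}, {"x": 0.004, "y": -0.006, "z": 0, "roll": 0, "grip": 0.025}, {"x": 0.005, "y": -0.008, "z": 0, "roll": 0, "grip": 0.025}, {"x": 0.005, "y": -0.008, "z": 0, "roll": 0, "grip": 0.025}]'

```text
t: 22.6
ee_pos: [473.9, 203.6, 5.5]
eef_rot: [[0.033, 0.118, 0.992], [0.009, 0.993, -0.119], [-0.999, 0.012, 0.032]]
ft_force: [-0.6, 2.5, 6.6]
gripper_width: 0.345
```

Run:
```python
from h import *
im,c=shot('wrist','w22'); im2,_=shot('side','s22'); a=cv2.resize(im2[105:175,150:220],None,fx=6,fy=6,interpolation=2); b=cv2.resize(im[170:310,180:320],(420,420),interpolation=2); cv2.imwrite('pics/c27.png',np.hstack([a,b]))
```

```text
(no output)
```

View pics/c27.png

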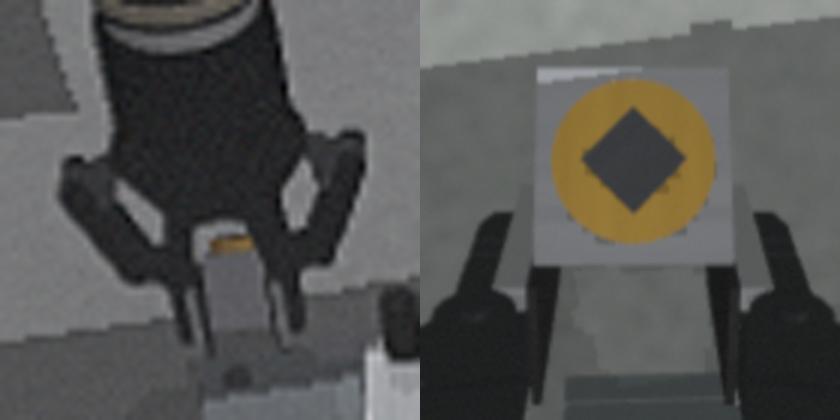

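Call:
send_rows --series '[{"x": 0.0, "y": 0, "z": 0, "roll": 0, "grip": 0.036}, {"x": 0.0, "y": 0, "z": 0, "roll": 0, "grip": 0.042}, {"x": 0.0, "y": 0, "z": 0, "roll": 0, "grip": 0.055}, {"x": 0.0, "y": 0, "z": 0, "roll": 0, "grip": 0.055}, {"x": 0.0, "y": 0, "z": 0, "roll": 0, "grip": 0.055}]'

```text
t: 23.32
ee_pos: [473.7, 203.6, 5.4]
eef_rot: [[0.032, 0.118, 0.992], [0.008, 0.993, -0.118], [-0.999, 0.012, 0.031]]
ft_force: [0.6, 0.3, 0.4]
gripper_width: 0.642
```

Run:
```python
from h import *
go([473,203,5.5],-6.45)
im,c=shot('wrist','w23'); s=observe()
p=disc(im,c,40,(180,180,320,330)); print('tool off',(s['eef_rot'].T@(p-s['ee_pos'])).round(2))
```

```text
at [473.7 203.6   5.4] jaw -6.8 j6 17.3 F [0.6 0.3 0.4] w 54.8 t 23.32
need {'x': np.float64(-0.0002), 'y': np.float64(-0.0007), 'z': np.float64(-0.0007), 'roll': np.float64(-0.006)}
disc 228 238 51 50 [475.9 214.5  40. ]
tool off [-34.43  11.47   1.89]
```

View pics/w23.png

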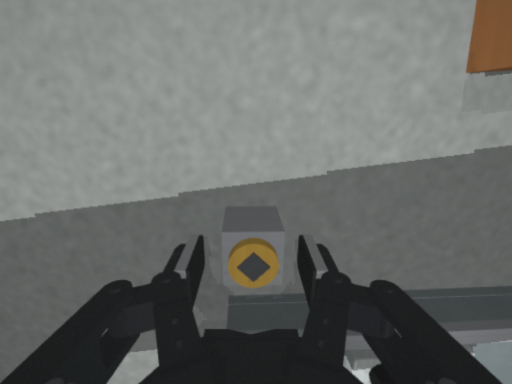

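Run:
```python
from h import *
go([473.7,203.6,90]); go([412,110,90]);
```

```text
at [473.7 203.6   5.4] jaw -6.8 j6 17.3 F [0.2 0.2 0.4] w 55.0 t 23.38
need {'x': np.float64(-0.0846), 'y': np.float64(0.001), 'z': np.float64(0.0026)}
at [473.7 203.6   5.4] jaw -6.8 j6 17.3 F [0.2 0.2 0.4] w 55.0 t 23.38
need {'x': np.float64(-0.0874), 'y': np.float64(-0.0992), 'z': np.float64(-0.0476)}
```

Call:
send_rows --series '[{"x": -0.05, "y": 0.0, "z": 0, "roll": 0, "grip": 0.055}, {"x": -0.087, "y": 0.0, "z": 0, "roll": 0, "grip": 0.055}, {"x": -0.087, "y": -0.05, "z": -0.025, "roll": 0, "grip": 0.02}, {"x": -0.087, "y": -0.099, "z": -0.048, "roll": 0, "grip": 0.0}, {"x": -0.087, "y": -0.099, "z": -0.048, "roll": 0, "grip": 0.0}, {"x": -0.05, "y": -0.099, "z": -0.048, "roll": 0, "grip": 0.0}, {"x": -0.01, "y": -0.099, "z": -0.048, "roll": 0, "grip": 0.0}, {"x": -0.01, "y": -0.099, "z": -0.048, "roll": 0, "grip": 0.0}]'

```text
t: 24.38
ee_pos: [413.3, 111.2, 10.4]
eef_rot: [[0.027, 0.118, 0.993], [0.009, 0.993, -0.118], [-1.0, 0.012, 0.026]]
ft_force: [0.3, -0.1, -0.0]
gripper_width: 0.002
```

Call:
send_rows --series '[{"x": 0.0, "y": 0.0, "z": 0.008, "roll": 0, "grip": 0.0}, {"x": 0.0, "y": 0.0, "z": 0.016, "roll": 0, "grip": 0.0}, {"x": 0.0, "y": 0.0, "z": 0.02, "roll": 0, "grip": 0.0}, {"x": 0.0, "y": 0.0, "z": 0.02, "roll": 0, "grip": 0.0}]'

```text
t: 24.88
ee_pos: [434.0, 108.8, 11.8]
eef_rot: [[0.03, 0.118, 0.993], [0.008, 0.993, -0.118], [-1.0, 0.012, 0.028]]
ft_force: [0.2, -0.1, 0.5]
gripper_width: 0.004
```

Call:
send_rows --series '[{"x": 0.0, "y": 0.0, "z": 0.004, "roll": 0, "grip": 0.0}, {"x": 0.0, "y": 0.0, "z": 0.007, "roll": 0, "grip": 0.0}, {"x": 0.0, "y": 0.0, "z": 0.01, "roll": 0, "grip": 0.0}, {"x": 0.0, "y": 0.0, "z": 0.01, "roll": 0, "grip": 0.0}]'

```text
t: 25.38
ee_pos: [434.7, 108.5, 11.9]
eef_rot: [[0.011, 0.117, 0.993], [0.009, 0.993, -0.118], [-1.0, 0.011, 0.01]]
ft_force: [-11.3, 3.8, 9.1]
gripper_width: -0.003
```

Call:
send_rows --series '[{"x": 0.0, "y": 0.0, "z": 0.006, "roll": 0, "grip": 0.0}, {"x": 0.0, "y": 0.0, "z": 0.008, "roll": 0, "grip": 0.0}, {"x": 0.0, "y": 0.0, "z": 0.008, "roll": 0, "grip": 0.0}]'

```text
t: 25.75
ee_pos: [434.5, 108.4, 11.9]
eef_rot: [[-0.005, 0.117, 0.993], [0.01, 0.993, -0.117], [-1.0, 0.009, -0.006]]
ft_force: [-10.0, 3.6, 7.2]
gripper_width: 0.0
```

Call:
send_rows --series '[{"x": 0.0, "y": 0.0, "z": -0.015, "roll": 0, "grip": 0.0}, {"x": -0.05, "y": 0.0, "z": -0.015, "roll": 0, "grip": 0.0}, {"x": -0.11, "y": 0.05, "z": 0.0, "roll": 0, "grip": 0.055}, {"x": -0.12, "y": 0.106, "z": 0.028, "roll": 0, "grip": 0.055}, {"x": -0.12, "y": 0.106, "z": 0.028, "roll": 0, "grip": 0.055}, {"x": -0.12, "y": 0.106, "z": 0.028, "roll": 0, "grip": 0.055}]'

```text
t: 26.5
ee_pos: [475.1, 209.6, 132.7]
eef_rot: [[-0.005, 0.115, 0.993], [0.01, 0.993, -0.115], [-1.0, 0.009, -0.006]]
ft_force: [-0.8, -0.5, 0.1]
gripper_width: 0.641
```

Run:
```python
from h import *
s=observe(); print(s['eef_rot'].round(3))
im,c=shot('wrist','w24'); crop(im,190,140,310,240,6,'c28')
p=disc(im,c,40,(190,140,310,240))
go([p[0],p[1],7],-6.45)
im,_=shot('top','t24'); T=vision.camera_info('top'); crop(im,150,200,230,270,7,'c29')
```

```text
[[-0.005  0.115  0.993]
 [ 0.01   0.993 -0.115]
 [-1.     0.009 -0.006]]
disc 238 180 26 26 [475.6 212.7  40. ]
at [473.8 208.6 132. ] jaw -6.7 j6 17.2 F [-0.1 -0.5  0.1] w 55.1 t 26.55
need {'x': np.float64(0.125), 'y': np.float64(0.0032), 'z': np.float64(0.0024), 'roll': np.float64(-0.004)}
```

View pics/c28.png

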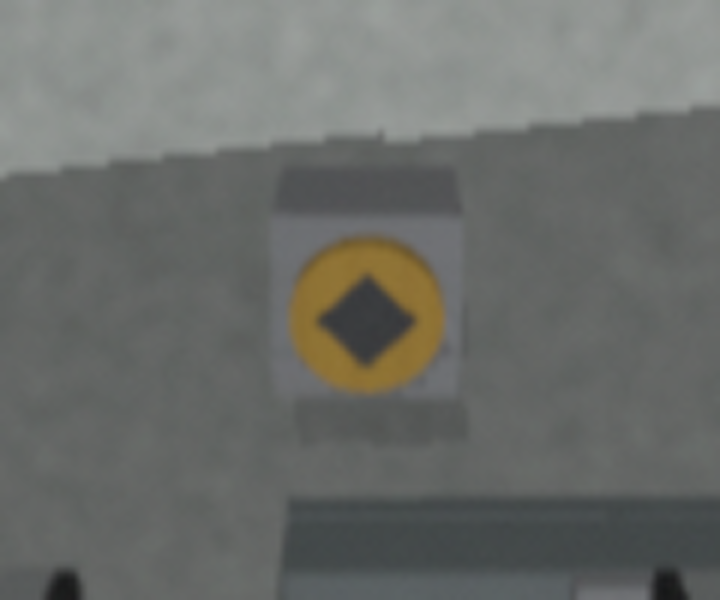

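Call:
send_rows --series '[{"x": 0.06, "y": 0.003, "z": 0.0015, "roll": -0.002, "grip": 0.055}, {"x": 0.1, "y": 0.003, "z": 0.0015, "roll": -0.002, "grip": 0.055}, {"x": 0.122, "y": 0.003, "z": 0.0015, "roll": -0.002, "grip": 0.055}, {"x": 0.125, "y": 0.003, "z": 0.0015, "roll": -0.002, "grip": 0.055}, {"x": 0.125, "y": 0.003, "z": 0.0015, "roll": -0.002, "grip": 0.025}, {"x": 0.125, "y": 0.003, "z": 0.0015, "roll": -0.002, "grip": 0.025}, {"x": 0.125, "y": 0.003, "z": 0.0015, "roll": -0.002, "grip": 0.025}, {"x": 0.125, "y": 0.003, "z": 0.0015, "roll": -0.002, "grip": 0.025}]' --grip_force 60

```text
t: 27.6
ee_pos: [474.4, 212.1, 7.4]
eef_rot: [[-0.008, 0.115, 0.993], [0.009, 0.993, -0.115], [-1.0, 0.008, -0.009]]
ft_force: [0.2, -0.1, 2.3]
gripper_width: 0.338
```

Run:
```python
from h import *
s=observe(); print(s['eef_rot'].round(3))
im,c=shot('wrist','w25')
p=disc(im,c,40,(200,240,310,330)); print('tool off',(s['eef_rot'].T@(p-s['ee_pos'])).round(2))
go([561,34,150],-6.45)
```

```text
[[-0.008  0.115  0.993]
 [ 0.009  0.993 -0.115]
 [-1.     0.008 -0.009]]
disc 226 251 49 48 [475.5 215.3  40. ]
tool off [-32.58   3.55   0.51]
at [474.3 212.1   7.4] jaw -6.6 j6 17.0 F [-0.3 -0.9  4. ] w 29.0 t 27.65
need {'x': np.float64(-0.1449), 'y': np.float64(-0.1658), 'z': np.float64(0.1053), 'roll': np.float64(-0.003)}
```

Call:
send_rows --series '[{"x": -0.06, "y": 0, "z": 0, "roll": 0, "grip": 0.025}, {"x": -0.12, "y": 0, "z": 0, "roll": 0, "grip": 0.025}, {"x": -0.145, "y": -0.04, "z": 0.03, "roll": 0, "grip": 0.025}, {"x": -0.145, "y": -0.09, "z": 0.06, "roll": 0, "grip": 0.025}, {"x": -0.145, "y": -0.14, "z": 0.09, "roll": 0, "grip": 0.025}, {"x": -0.145, "y": -0.168, "z": 0.105, "roll": -0.003, "grip": 0.025}, {"x": -0.145, "y": -0.168, "z": 0.105, "roll": -0.003, "grip": 0.025}, {"x": -0.145, "y": -0.168, "z": 0.105, "roll": -0.003, "grip": 0.025}]'

```text
t: 28.65
ee_pos: [559.4, 32.5, 149.8]
eef_rot: [[-0.009, 0.112, 0.994], [0.01, 0.994, -0.112], [-1.0, 0.009, -0.011]]
ft_force: [-0.8, 0.6, -1.0]
gripper_width: 0.34
```

Run:
```python
from h import *
s=observe(); im,c=shot('wrist','w26')
p=disc(im,c,s['ee_pos'][2]+32.5,(210,240,300,330)); print('tool off',(s['eef_rot'].T@(p-s['ee_pos'])).round(2))
go([561,32,150],-6.45)
cv2.imwrite('pics/c30.png',cv2.resize(im[20:220,215:290],None,fx=3,fy=3,interpolation=2))
im2,_=shot('side','s26'); crop(im2,170,130,300,270,4.2,'c31')
```

```text
disc 226 251 49 76 [559.7  27.6 182.3]
tool off [-32.55  -4.59   0.5 ]
at [559.3  33.  149.8] jaw -6.4 j6 -2.3 F [ 0.6  0.2 -0.8] w 29.0 t 28.7
need {'x': np.float64(-0.0002), 'y': np.float64(-0.0008), 'z': np.float64(0.0018), 'roll': np.float64(0.001)}
```

View pics/c30.png

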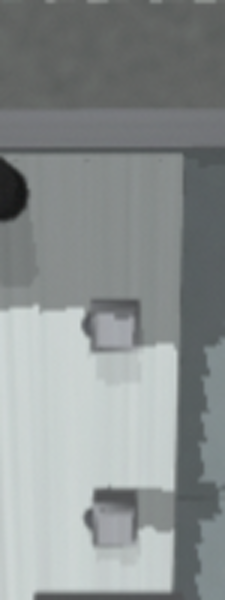

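View pics/w26.png

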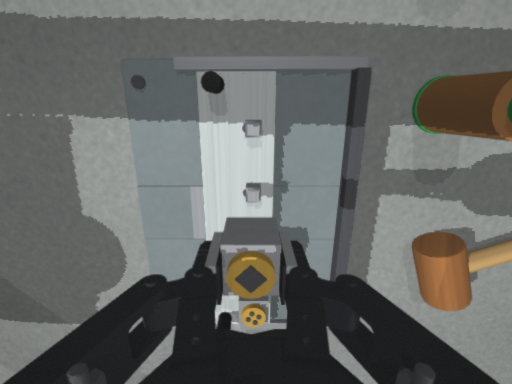

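View pics/c31.png

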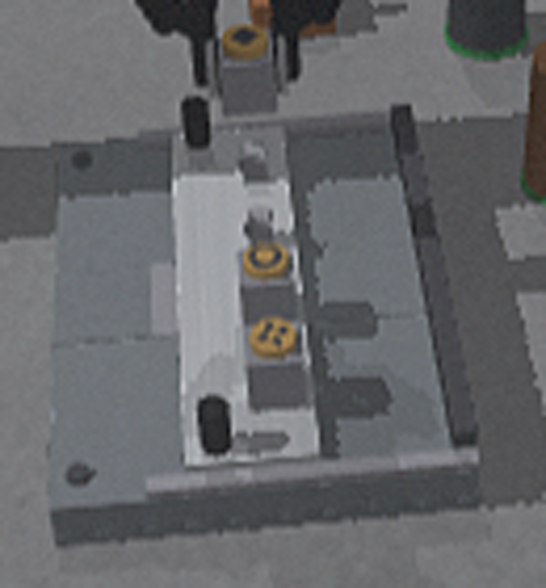

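Run:
```python
from h import *
s=observe(); c=vision.camera_info('wrist')
for u,v in [(252.8,195.2),(252.8,128)]:
    print(onz(c,u,v,60.5).round(1))
print(s['eef_rot'].round(4))
# ball/knob ref: knobL
T=vision.camera_info('top')
q=onz(c,252.8,195.2,60.5); go([q[0],32,75],-6.45)
im=cv2.imread('pics/w26.png'); disc(im,c,182.3,(210,250,300,299))
```

```text
[561.4  34.6  60.5]
[567.9  94.2  60.5]
[[-0.0091  0.1107  0.9938]
 [ 0.0096  0.9938 -0.1106]
 [-0.9999  0.0086 -0.0101]]
at [559.4  33.2 149.9] jaw -6.3 j6 -2.3 F [-0.3 -0.5 -2. ] w 29.2 t 28.75
need {'x': np.float64(0.0749), 'y': np.float64(-0.0016), 'z': np.float64(0.0029), 'roll': np.float64(0.002)}
disc 226 251 49 48 [560.6  36.2 182.3]
```

Call:
send_rows --series '[{"x": 0.05, "y": -0.0018, "z": 0.0022, "roll": 0.002, "grip": 0.025}, {"x": 0.074, "y": -0.0018, "z": 0.0025, "roll": 0.002, "grip": 0.025}, {"x": 0.078, "y": -0.0018, "z": 0.0025, "roll": 0.002, "grip": 0.025}, {"x": 0.083, "y": -0.0018, "z": 0.0026, "roll": 0.002, "grip": 0.025}, {"x": 0.086, "y": -0.0018, "z": 0.0026, "roll": 0.002, "grip": 0.025}, {"x": 0.086, "y": -0.0018, "z": 0.0026, "roll": 0.002, "grip": 0.025}]'

```text
t: 29.5
ee_pos: [561.2, 32.0, 64.5]
eef_rot: [[-0.008, 0.112, 0.994], [0.009, 0.994, -0.112], [-1.0, 0.009, -0.009]]
ft_force: [0.7, -1.2, -2.4]
gripper_width: 0.343
```

Run:
```python
from h import *
go([561,31.5,48],-6.45)
im,_=shot('side','s27'); crop(im,170,130,300,270,4.2,'c32')
```

```text
at [561.2  32.   64.5] jaw -6.5 j6 -2.4 F [ 0.7 -1.2 -2.4] w 29.3 t 29.5
need {'x': np.float64(0.0165), 'y': np.float64(-0.0007), 'z': np.float64(-0.0), 'roll': np.float64(-0.0)}
```

View pics/c32.png

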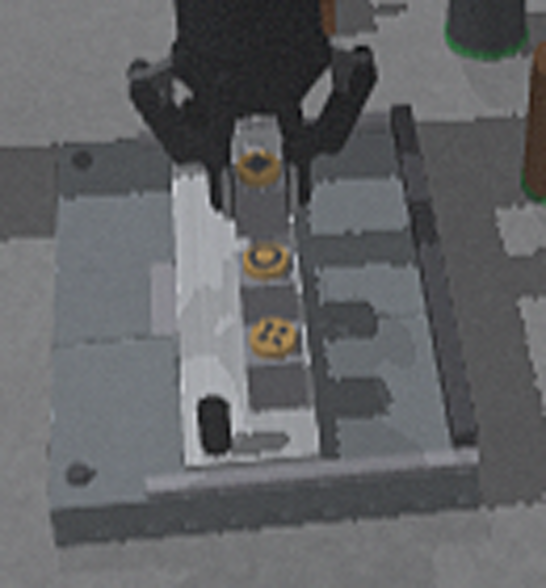

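Call:
send_rows --series '[{"x": 0.006, "y": 0, "z": 0, "roll": 0, "grip": 0.025}, {"x": 0.01, "y": 0, "z": -0.0005, "roll": 0, "grip": 0.025}, {"x": 0.014, "y": 0, "z": -0.001, "roll": 0, "grip": 0.025}, {"x": 0.018, "y": 0, "z": -0.001, "roll": 0, "grip": 0.025}, {"x": 0.021, "y": 0, "z": -0.0015, "roll": 0, "grip": 0.025}, {"x": 0.021, "y": 0, "z": -0.0015, "roll": 0, "grip": 0.025}]'

```text
t: 30.3
ee_pos: [563.1, 31.8, 47.8]
eef_rot: [[0.0, 0.113, 0.994], [0.008, 0.994, -0.113], [-1.0, 0.008, -0.001]]
ft_force: [-2.7, 0.9, 26.5]
gripper_width: 0.34
```

Call:
send_rows --series '[{"x": -0.004, "y": 0, "z": 0, "roll": 0, "grip": 0.025}, {"x": -0.003, "y": 0, "z": 0, "roll": 0, "grip": 0.055}, {"x": -0.003, "y": 0, "z": 0, "roll": 0, "grip": 0.055}, {"x": -0.003, "y": 0, "z": 0, "roll": 0, "grip": 0.055}, {"x": -0.06, "y": 0, "z": 0, "roll": 0, "grip": 0.055}, {"x": -0.1, "y": 0, "z": -0.05, "roll": 0, "grip": 0.03}, {"x": -0.1, "y": 0, "z": -0.1, "roll": 0, "grip": 0.0}, {"x": -0.1, "y": 0, "z": -0.1, "roll": 0, "grip": 0.0}, {"x": -0.1, "y": 0, "z": -0.1, "roll": 0, "grip": 0.0}]'

```text
t: 31.42
ee_pos: [464.6, 42.1, 148.0]
eef_rot: [[0.002, 0.113, 0.994], [0.008, 0.994, -0.113], [-1.0, 0.008, 0.001]]
ft_force: [-0.1, 0.5, 0.0]
gripper_width: -0.001
```

Run:
```python
from h import *
s=observe(); im,c=shot('wrist','w28'); im2,S=shot('side','s28'); im3,T=shot('top','t28')
crop(im2,170,130,300,270,4.2,'c33'); crop(im3,195,165,335,280,5.5,'c34')
go([520,130,100],-6.45); print(s['eef_rot'].round(3))
```

```text
at [465.3  41.9 147.7] jaw -6.5 j6 -2.9 F [0.6 0.4 0.4] w 0.1 t 31.57
need {'x': np.float64(0.0485), 'y': np.float64(0.0933), 'z': np.float64(0.0444), 'roll': np.float64(-0.0)}
[[ 0.002  0.113  0.994]
 [ 0.008  0.994 -0.113]
 [-1.     0.008  0.001]]
```

View pics/w28.png

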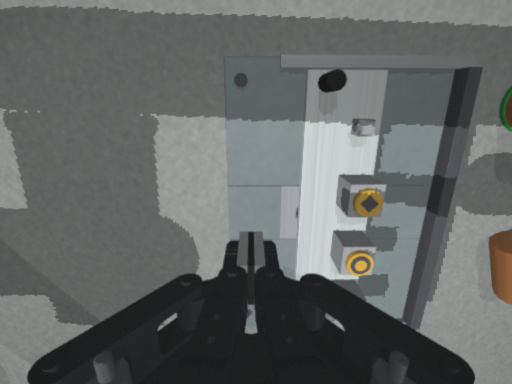

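View pics/c33.png

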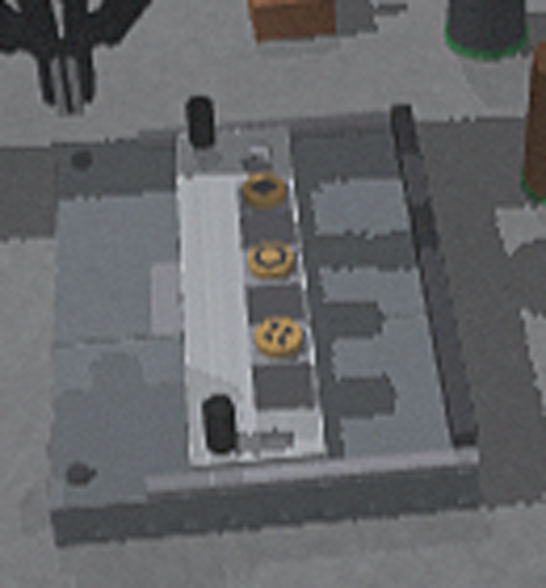

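View pics/t28.png

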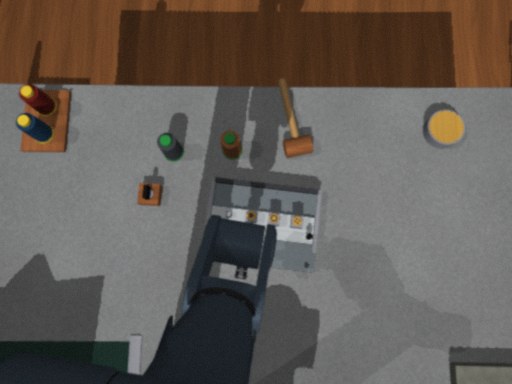

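Run:
```python
from h import *
c=vision.camera_info('wrist'); k=onz(c,331,80,70.5); print(k)
S=vision.camera_info('side'); print(onz(S,170+200/4.2,130+103/4.2,70.5))
# tool side offset
a=np.radians(-6.45); u=np.array([np.cos(a),np.sin(a)])
q=k[:2]-u*32; go([q[0],q[1],100],-6.45); go([q[0],q[1],50],-6.45)
```

```text
[538.05130179 132.67321628  70.5       ]
[541.9954435  129.43811232  70.5       ]
at [465.3  41.9 147.7] jaw -6.5 j6 -2.9 F [0.6 0.4 0.4] w 0.1 t 31.57
need {'x': np.float64(0.0485), 'y': np.float64(0.098), 'z': np.float64(0.03), 'roll': np.float64(-0.0)}
at [465.3  41.9 147.7] jaw -6.5 j6 -2.9 F [0.6 0.4 0.4] w 0.1 t 31.57
need {'x': np.float64(0.0985), 'y': np.float64(0.0976), 'z': np.float64(0.03), 'roll': np.float64(-0.0)}
```

Call:
send_rows --series '[{"x": 0.03, "y": 0.05, "z": 0.015, "roll": 0, "grip": 0.0}, {"x": 0.05, "y": 0.094, "z": 0.028, "roll": 0, "grip": 0.0}, {"x": 0.085, "y": 0.094, "z": 0.028, "roll": 0, "grip": 0.0}, {"x": 0.094, "y": 0.094, "z": 0.028, "roll": 0, "grip": 0.0}, {"x": 0.094, "y": 0.094, "z": 0.028, "roll": 0, "grip": 0.0}, {"x": 0.094, "y": 0.094, "z": 0.028, "roll": 0, "grip": 0.0}]'

```text
t: 32.33
ee_pos: [504.7, 132.4, 55.4]
eef_rot: [[0.003, 0.114, 0.994], [0.008, 0.993, -0.114], [-1.0, 0.008, 0.002]]
ft_force: [-1.0, 0.5, 1.0]
gripper_width: -0.003
```

Run:
```python
from h import *
go([540,131,54],-6.45)
im2,S=shot('side','s29'); crop(im2,170,130,300,230,5,'c35')
```

```text
at [504.7 132.4  55.4] jaw -6.5 j6 8.1 F [-1.   0.5  1. ] w -0.2 t 32.33
need {'x': np.float64(0.0015), 'y': np.float64(0.0026), 'z': np.float64(0.0352), 'roll': np.float64(-0.001)}
```

View pics/c35.png

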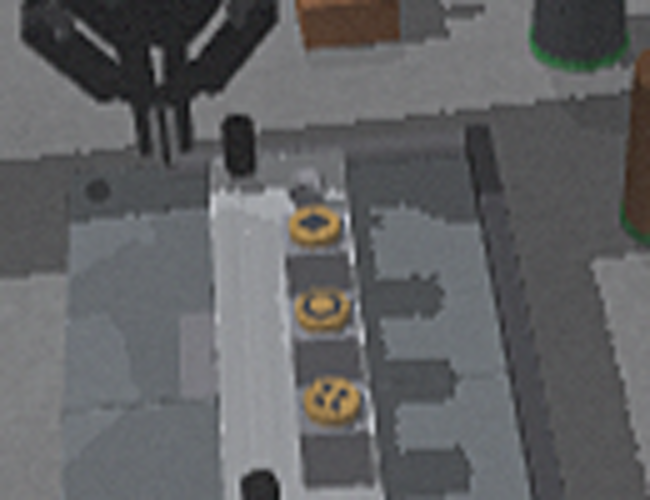

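Call:
send_rows --series '[{"x": 0.002, "y": 0.0025, "z": 0.006, "roll": 0, "grip": 0.0}, {"x": 0.002, "y": 0.0025, "z": 0.011, "roll": 0, "grip": 0.0}, {"x": 0.002, "y": 0.0025, "z": 0.016, "roll": 0, "grip": 0.0}, {"x": 0.002, "y": 0.0025, "z": 0.02, "roll": 0, "grip": 0.0}, {"x": 0.002, "y": 0.0025, "z": 0.024, "roll": 0, "grip": 0.0}, {"x": 0.002, "y": 0.0025, "z": 0.028, "roll": 0, "grip": 0.0}, {"x": 0.002, "y": 0.0025, "z": 0.032, "roll": 0, "grip": 0.0}, {"x": 0.002, "y": 0.0025, "z": 0.036, "roll": 0, "grip": 0.0}, {"x": 0.002, "y": 0.0025, "z": 0.04, "roll": 0, "grip": 0.0}]'

```text
t: 33.5
ee_pos: [544.8, 130.3, 53.5]
eef_rot: [[0.003, 0.114, 0.994], [0.008, 0.993, -0.114], [-1.0, 0.008, 0.002]]
ft_force: [-4.6, 0.4, 1.7]
gripper_width: -0.001
```

Run:
```python
from h import *
go([540,131,54],-6.45)
im2,S=shot('side','s30'); crop(im2,170,130,300,270,4.2,'c36')
```

```text
at [544.8 130.3  53.5] jaw -6.5 j6 7.8 F [-4.6  0.4  1.7] w -0.1 t 33.5
need {'x': np.float64(-0.0005), 'y': np.float64(0.0001), 'z': np.float64(-0.0049), 'roll': np.float64(-0.001)}
```

View pics/c36.png

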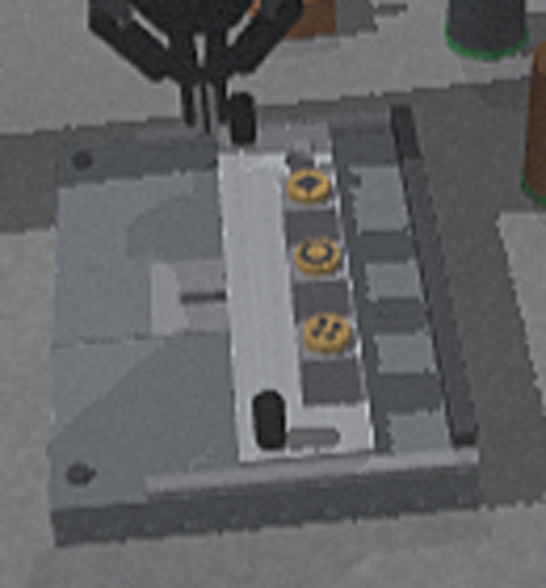

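Call:
send_rows --series '[{"x": 0, "y": 0, "z": 0.004, "roll": 0, "grip": 0.0}, {"x": 0, "y": 0, "z": 0.007, "roll": 0, "grip": 0.0}, {"x": 0, "y": 0, "z": 0.01, "roll": 0, "grip": 0.0}, {"x": 0, "y": 0, "z": 0.013, "roll": 0, "grip": 0.0}, {"x": 0, "y": 0, "z": 0.016, "roll": 0, "grip": 0.0}, {"x": 0, "y": 0, "z": 0.018, "roll": 0, "grip": 0.0}]'

```text
t: 34.3
ee_pos: [554.6, 129.2, 53.3]
eef_rot: [[-0.015, 0.113, 0.993], [0.009, 0.994, -0.113], [-1.0, 0.007, -0.016]]
ft_force: [-19.6, 2.4, 16.1]
gripper_width: -0.006
```

Call:
send_rows --series '[{"x": 0, "y": 0, "z": -0.015, "roll": 0, "grip": 0.0}, {"x": 0, "y": 0, "z": -0.03, "roll": 0, "grip": 0.0}, {"x": -0.04, "y": -0.03, "z": -0.06, "roll": 0, "grip": 0.0}, {"x": -0.04, "y": -0.06, "z": -0.085, "roll": 0, "grip": 0.0}, {"x": -0.04, "y": -0.06, "z": -0.085, "roll": 0, "grip": 0.0}]'

```text
t: 34.92
ee_pos: [463.2, 77.7, 94.8]
eef_rot: [[-0.014, 0.116, 0.993], [0.009, 0.993, -0.116], [-1.0, 0.007, -0.014]]
ft_force: [0.5, 0.8, 0.8]
gripper_width: -0.001
```

Run:
```python
from h import *
go([540,131,54],-6.45)
im2,S=shot('side','s31'); crop(im2,170,130,300,270,4.2,'c37')
im,c=shot('wrist','w31')
```

```text
at [463.2  77.7  94.8] jaw -6.6 j6 1.7 F [0.5 0.8 0.8] w -0.1 t 34.92
need {'x': np.float64(0.0402), 'y': np.float64(0.0616), 'z': np.float64(0.0707), 'roll': np.float64(-0.003)}
```

View pics/c37.png

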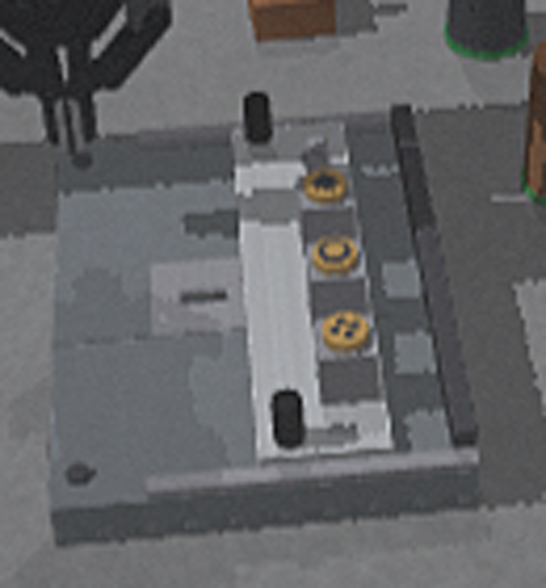

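View pics/w31.png

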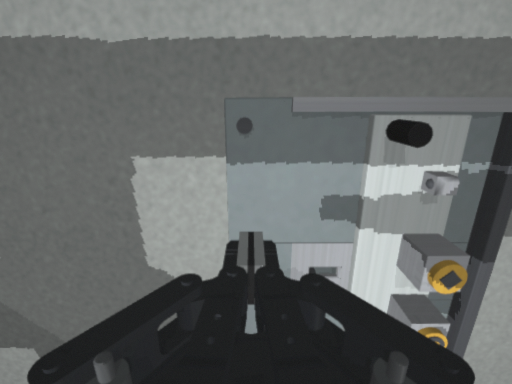

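Run:
```python
from h import *
S=vision.camera_info('side'); c=vision.camera_info('wrist')
for n,p in [('init',(183,102)),('now',(257,97)),('R0',(198,402)),('R1',(287,397))]: print(n,onz(S,170+p[0]/4.2,130+p[1]/4.2,70.5).round(1))
print('carrier far edge', onz(S,170+378/4.2,130+340/4.2,40.5), 'bar near edge', [onz(S,170+447/4.2,130+340/4.2,z).round(1) for z in (30,45)])
print('slot wrist',onz(c,322,271,30))
im=cv2.imread('pics/s31.png'); crop(im,205,180,235,215,20,'c38')
```

```text
init [532.2 132.9  70.5]
now [576.4 127.1  70.5]
R0 [ 504.  -117.7   70.5]
R1 [ 548.2 -124.6   70.5]
carrier far edge [607.92806    -64.91584704  40.5       ] bar near edge [array([647. , -63.2,  30. ]), array([643.1, -78.1,  45. ])]
slot wrist [522.64237035   9.83863762  30.        ]
```

View pics/c38.png

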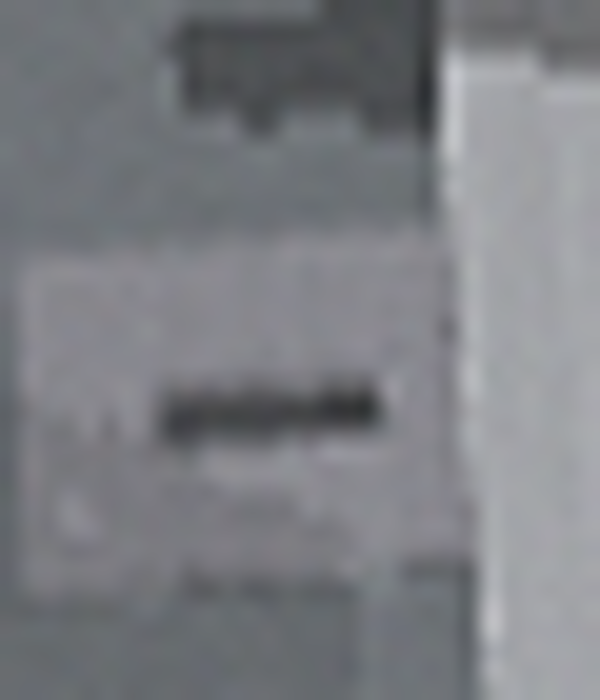

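Call:
send_rows --series '[{"x": 0.04, "y": 0, "z": 0, "roll": 0, "grip": 0.0}, {"x": 0.058, "y": 0, "z": 0, "roll": 0, "grip": 0.0}, {"x": 0.064, "y": 0, "z": 0, "roll": 0, "grip": 0.0}, {"x": 0.068, "y": 0, "z": 0, "roll": 0, "grip": 0.0}, {"x": 0.069, "y": 0, "z": 0, "roll": 0, "grip": 0.0}]'

```text
t: 35.65
ee_pos: [466.6, 79.5, 29.8]
eef_rot: [[-0.006, 0.113, 0.994], [0.008, 0.994, -0.113], [-1.0, 0.008, -0.007]]
ft_force: [-7.2, -0.4, 49.9]
gripper_width: -0.002
```

Run:
```python
from h import *
S=vision.camera_info('side'); print(onz(S,218.5,200.4,30))
go([610,300,160],85)
```

```text
[522.07180689   3.68575814  30.        ]
at [466.6  79.5  29.8] jaw -6.5 j6 1.5 F [-7.2 -0.4 49.9] w -0.2 t 35.65
need {'x': np.float64(-0.1292), 'y': np.float64(0.2363), 'z': np.float64(0.1165), 'roll': np.float64(1.545)}
```

Call:
send_rows --series '[{"x": -0.06, "y": 0, "z": 0, "roll": 0, "grip": 0.0}, {"x": -0.12, "y": 0.02, "z": 0.01, "roll": -0.15, "grip": 0.0}, {"x": -0.132, "y": 0.08, "z": 0.04, "roll": -0.33, "grip": 0.03}, {"x": -0.132, "y": 0.13, "z": 0.06, "roll": -0.51, "grip": 0.05}, {"x": -0.132, "y": 0.18, "z": 0.09, "roll": -0.69, "grip": 0.05}, {"x": -0.132, "y": 0.22, "z": 0.11, "roll": -0.87, "grip": 0.05}, {"x": -0.132, "y": 0.236, "z": 0.117, "roll": -1.05, "grip": 0.05}, {"x": -0.132, "y": 0.236, "z": 0.117, "roll": -1.23, "grip": 0.05}, {"x": -0.132, "y": 0.236, "z": 0.117, "roll": -1.41, "grip": 0.05}, {"x": -0.132, "y": 0.236, "z": 0.117, "roll": -1.597, "grip": 0.05}, {"x": -0.132, "y": 0.236, "z": 0.117, "roll": -1.597, "grip": 0.05}]'

```text
t: 37.02
ee_pos: [611.0, 300.4, 163.2]
eef_rot: [[-0.005, -0.996, 0.089], [0.009, 0.089, 0.996], [-1.0, 0.006, 0.008]]
ft_force: [-0.4, -0.6, -0.5]
gripper_width: 0.586
```

Run:
```python
from h import *
go([610,300,160],85); s=observe(); print(s['eef_rot'].round(3))
im,c=shot('wrist','w32'); shot('top','t32')
```

```text
at [611.  300.4 163.2] jaw 84.9 j6 -68.6 F [-0.4 -0.6 -0.5] w 50.0 t 37.02
need {'x': np.float64(0.0032), 'y': np.float64(0.001), 'z': np.float64(-0.0005), 'roll': np.float64(-0.002)}
[[-0.005 -0.996  0.089]
 [ 0.009  0.089  0.996]
 [-1.     0.006  0.008]]
```

View pics/w32.png

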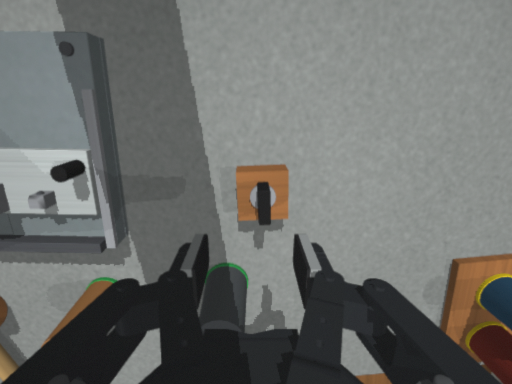

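Run:
```python
from h import *
im=cv2.imread('pics/w32.png'); crop(im,225,155,305,235,7.5,'c39')
g=cv2.cvtColor(im,cv2.COLOR_BGR2GRAY)
c=vision.camera_info('wrist')
sub=g[170:235,235:295]; m=(sub<35).astype(np.uint8); k,l,st,ce=cv2.connectedComponentsWithStats(m); print(st,ce)
```

```text
[[   0    0   60   65 3826]
 [  23   13   10    8   66]
 [  24   39    2    8    8]] [[29.54573968 32.25039205]
 [27.5        16.21212121]
 [24.125      42.5       ]]
```

View pics/c39.png

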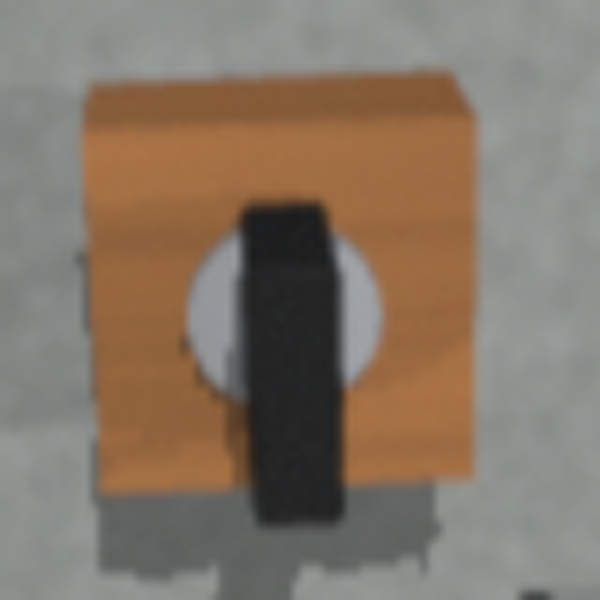

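Run:
```python
from h import *
c=vision.camera_info('wrist')
f=lambda u,v,z: onz(c,225+(u+.5)/7.5-.5,155+(v+.5)/7.5-.5,z)
a,b=f(291,265,66),f(300,522,66); d=b-a; print(a,b,np.linalg.norm(d),np.degrees(np.arctan2(d[1],d[0])),(a+b)/2)
print('width',np.linalg.norm(f(243,300,66)-f(341,300,66)))
print('flange',f(285,316,34))
q=[f(85,128,30),f(474,117,30),f(472,480,30),f(98,493,30)]; q=np.array(q); print(q.mean(0)); 
for i in range(4):
    e=q[(i+1)%4]-q[i]; print(np.linalg.norm(e),np.degrees(np.arctan2(e[1],e[0])))
```

```text
[609.43908432 313.48511229  66.        ] [644.70960885 311.99504882  66.        ] 35.301985637800605 -2.419119420594931 [627.07434658 312.74008056  66.        ]
width 12.325718702382334
flange [627.50739441 312.9882324   34.        ]
[627.97279426 312.77493691  30.        ]
54.69876221136015 86.3627609583496
55.64339303387216 -3.00653770193237
55.84537739385554 -93.24865587144615
56.02129941087844 175.81779983550507
```

Run:
```python
from h import *
go([627.2,312.5,44.5],86.7)
```

```text
at [610.8 300.1 163.1] jaw 84.8 j6 -68.6 F [ 0.5 -0.1  0.2] w 49.9 t 37.12
need {'x': np.float64(0.1186), 'y': np.float64(-0.0159), 'z': np.float64(0.0129), 'roll': np.float64(-0.032)}
```

Call:
send_rows --series '[{"x": 0.03, "y": -0.016, "z": 0.013, "roll": -0.032, "grip": 0.04}, {"x": 0.07, "y": -0.016, "z": 0.013, "roll": -0.032, "grip": 0.04}, {"x": 0.105, "y": -0.016, "z": 0.013, "roll": -0.032, "grip": 0.04}, {"x": 0.1185, "y": -0.016, "z": 0.013, "roll": -0.032, "grip": 0.04}, {"x": 0.1185, "y": -0.016, "z": 0.013, "roll": -0.032, "grip": 0.04}]'

```text
t: 37.75
ee_pos: [627.0, 312.6, 43.9]
eef_rot: [[-0.007, -0.998, 0.059], [0.008, 0.059, 0.998], [-1.0, 0.007, 0.008]]
ft_force: [-0.2, 0.3, -0.0]
gripper_width: 0.467
```

Run:
```python
from h import *
go([627.2,312.5,44.5],86.7)
im,c=shot('wrist','w33')
```

```text
at [627.  312.6  43.9] jaw 86.6 j6 -69.9 F [-0.2  0.3 -0. ] w 39.9 t 37.75
need {'x': np.float64(-0.0006), 'y': np.float64(-0.0002), 'z': np.float64(-0.0001), 'roll': np.float64(-0.001)}
```

View pics/w33.png

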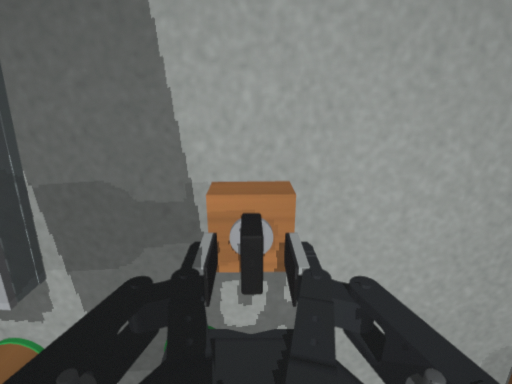

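Call:
send_rows --series '[{"x": 0, "y": 0, "z": 0, "roll": 0, "grip": 0.005}, {"x": 0, "y": 0, "z": 0, "roll": 0, "grip": 0.005}, {"x": 0, "y": 0, "z": 0, "roll": 0, "grip": 0.005}, {"x": 0, "y": 0, "z": 0, "roll": 0, "grip": 0.005}, {"x": 0, "y": 0, "z": 0, "roll": 0, "grip": 0.005}]' --grip_force 60

```text
t: 38.42
ee_pos: [629.5, 313.4, 47.6]
eef_rot: [[-0.0, -0.998, 0.058], [0.01, 0.058, 0.998], [-1.0, 0.001, 0.01]]
ft_force: [0.6, 0.3, 6.0]
gripper_width: 0.124
```

Run:
```python
from h import *
s=observe()
im,c=shot('wrist','w34'); crop(im,210,170,300,310,5,'c40')
go([627.2,312.5,110],86.7); print(s['eef_rot'].round(3))
```

```text
at [629.5 313.4  47.5] jaw 86.6 j6 -69.9 F [ 0.  -0.1  5.8] w 10.6 t 38.48
need {'x': np.float64(-0.0625), 'y': np.float64(0.0023), 'z': np.float64(-0.0004), 'roll': np.float64(-0.001)}
[[-0.    -0.998  0.058]
 [ 0.01   0.058  0.998]
 [-1.     0.001  0.01 ]]
```

View pics/c40.png

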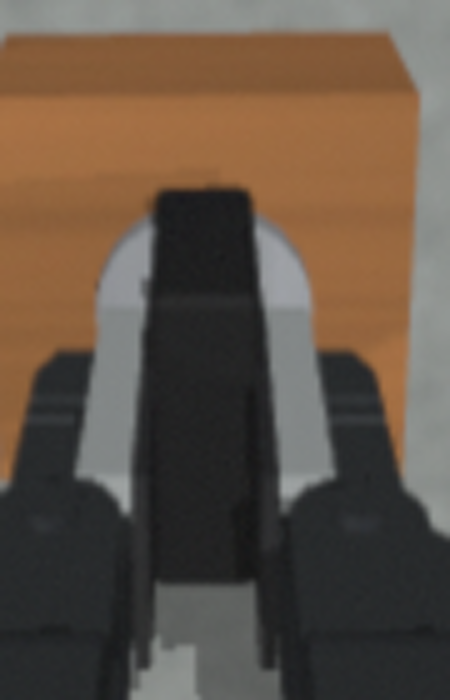

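Run:
```python
from h import *
s=observe(); c=vision.camera_info('wrist'); 
a,b=onz(c,251.2,229.2,66),onz(c,251.2,286,66); m=(a+b)/2; print(a,b,np.linalg.norm(a-b),'tool off',(s['eef_rot'].T@(m-s['ee_pos'])).round(2),m)
go([522.3,8,110],83.55)
```

```text
[610.37290377 314.94376311  66.        ] [644.99852021 312.91796482  66.        ] 34.68482626306317 tool off [-18.45   1.88   0.64] [627.68571199 313.93086397  66.        ]
at [629.5 313.4  47.5] jaw 86.6 j6 -69.9 F [ 0.  -0.1  5.8] w 10.6 t 38.48
need {'x': np.float64(-0.0656), 'y': np.float64(0.0892), 'z': np.float64(-0.3105), 'roll': np.float64(0.054)}
```

Call:
send_rows --series '[{"x": -0.02, "y": 0, "z": 0, "roll": 0, "grip": 0.005}, {"x": -0.05, "y": 0, "z": 0, "roll": 0, "grip": 0.005}, {"x": -0.09, "y": 0, "z": 0, "roll": 0, "grip": 0.005}, {"x": -0.1, "y": 0, "z": 0, "roll": 0, "grip": 0.005}]'

```text
t: 38.98
ee_pos: [631.5, 313.0, 151.8]
eef_rot: [[0.007, -0.998, 0.058], [0.012, 0.058, 0.998], [-1.0, -0.006, 0.013]]
ft_force: [0.6, -0.3, -0.9]
gripper_width: 0.121
```

Run:
```python
from h import *
im,_=shot('side','s35'); crop(im,190,60,290,160,6,'c41')
s=observe(); print(s['eef_rot'].round(3))
go([522.3,40,150],83.55)
```

```text
[[ 0.006 -0.998  0.058]
 [ 0.012  0.058  0.998]
 [-1.    -0.005  0.012]]
at [631.1 312.9 151.4] jaw 86.7 j6 -69.9 F [-0.8  0.4 -0.6] w 10.4 t 39.02
need {'x': np.float64(-0.0024), 'y': np.float64(0.0927), 'z': np.float64(-0.2788), 'roll': np.float64(0.054)}
```

View pics/c41.png

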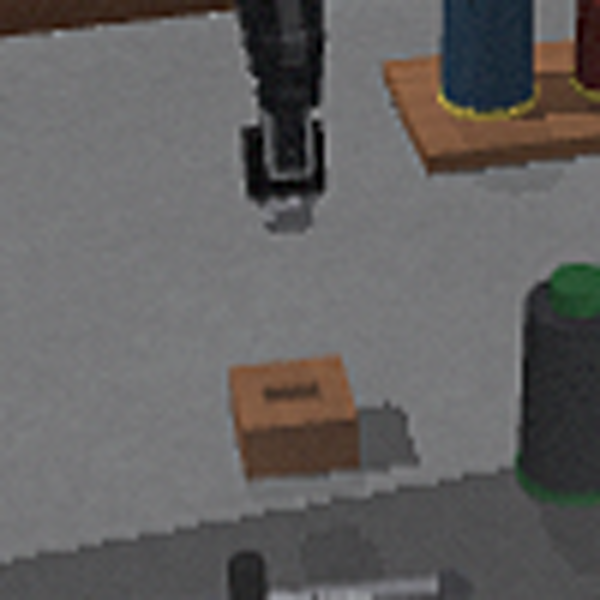

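Run:
```python
from h import *
go([524,7,125],83.55)
```

```text
at [631.1 312.9 151.4] jaw 86.7 j6 -69.9 F [-0.8  0.4 -0.6] w 10.4 t 39.02
need {'x': np.float64(0.0222), 'y': np.float64(0.0892), 'z': np.float64(-0.3119), 'roll': np.float64(0.054)}
```

Call:
send_rows --series '[{"x": 0, "y": 0.015, "z": -0.05, "roll": 0.01, "grip": 0.005}, {"x": 0, "y": 0.03, "z": -0.1, "roll": 0.02, "grip": 0.005}, {"x": 0, "y": 0.045, "z": -0.15, "roll": 0.03, "grip": 0.005}, {"x": 0, "y": 0.06, "z": -0.2, "roll": 0.04, "grip": 0.005}, {"x": 0.005, "y": 0.075, "z": -0.26, "roll": 0.05, "grip": 0.005}, {"x": 0.02, "y": 0.089, "z": -0.312, "roll": 0.054, "grip": 0.005}, {"x": 0.02, "y": 0.089, "z": -0.312, "roll": 0.054, "grip": 0.005}, {"x": 0.02, "y": 0.089, "z": -0.312, "roll": 0.054, "grip": 0.005}, {"x": 0.02, "y": 0.089, "z": -0.312, "roll": 0.054, "grip": 0.005}]'

```text
t: 40.15
ee_pos: [524.5, 8.0, 127.1]
eef_rot: [[0.006, -0.994, 0.111], [0.012, 0.111, 0.994], [-1.0, -0.004, 0.013]]
ft_force: [-0.8, -0.0, -0.3]
gripper_width: 0.12
```

Run:
```python
from h import *
s=observe()
im,c=shot('wrist','w36'); im2,_=shot('side','s36'); im3,_=shot('top','t36')
go([524,7,125],83.55)
print(proj(c,[522.3,8,30]))
```

```text
at [524.5   8.  127.3] jaw 83.7 j6 -96.2 F [ 0.3 -0.1 -0.6] w 10.4 t 40.3
need {'x': np.float64(0.0023), 'y': np.float64(0.0004), 'z': np.float64(-0.0011), 'roll': np.float64(0.002)}
[248.54086449 189.28984346]
```

View pics/w36.png

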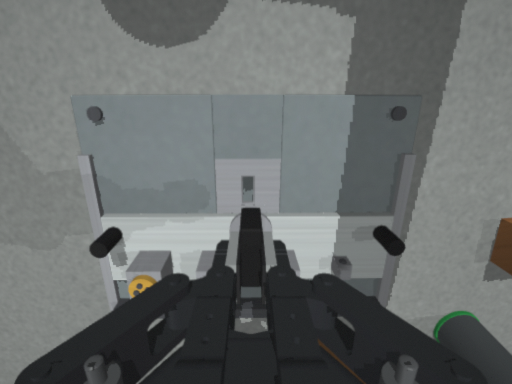

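Run:
```python
from h import *
im=cv2.imread('pics/w36.png'); crop(im,208,150,288,290,5,'c42')
```

```text
(no output)
```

View pics/c42.png

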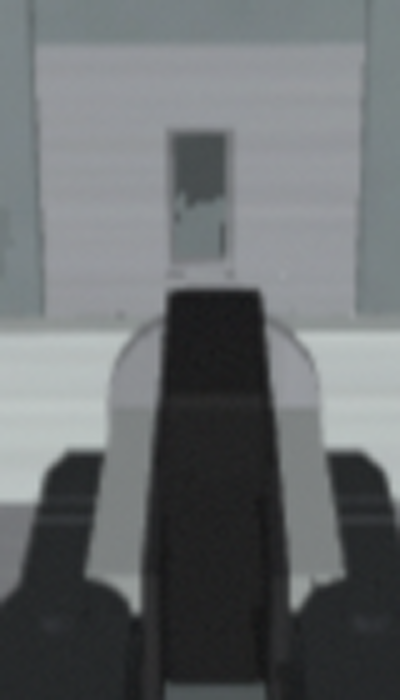

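Run:
```python
from h import *
s=observe();c=vision.camera_info('wrist'); R=s['eef_rot']
f=lambda u,v,z: onz(c,208+(u+.5)/5-.5,150+(v+.5)/5-.5,z)
a,b=f(201,130,30),f(200,276,30); print(a,b,np.linalg.norm(a-b)); m=(a+b)/2; print(m, f(168,200,30)-f(233,200,30))
a0=f(201,130,30); ax=np.array([np.cos(np.radians(-6.45)),np.sin(np.radians(-6.45)),0]); sc=a0+13*ax; print('slot from near end',sc)
# plate edges for symmetric check
print('plate mid', (f(40,180,30)+f(362,180,30))/2)
# stud bottom expected: stud axis point in wrist frame: at z=tcp+18.4 (wing top)
zt=s['ee_pos'][2]+18.4
p,q=f(212,400,zt),f(212,683,zt); w=(p+q)/2; print('wing top',w,np.linalg.norm(p-q)); down=R[:,0]; # follow tool axis down to z=15(bar foot)
st=w+down*(w[2]-30)/-down[2]; print('stud axis at z=30 if moved along tool x',st); print('delta tool',R.T@(sc-st))
```

```text
[509.08985088   8.80999396  30.        ] [537.79471877   5.32003353  30.        ] 28.91624568320278
[523.44228483   7.06501375  30.        ] [ -1.40318225 -12.10197773   0.        ]
slot from near end [522.00756434   7.34962446  30.        ]
plate mid [518.6940662    7.75503089  30.        ]
wing top [522.73360929   8.02851418 145.72277821] 34.71783880267315
stud axis at z=30 if moved along tool x [523.44138718   9.41514724  30.        ]
delta tool [-0.0335163   1.19750015 -2.21067916]
```

Run:
```python
from h import *
go([524.6,7.1,67],83.55)
```

```text
at [524.5   8.  127.3] jaw 83.7 j6 -96.2 F [ 0.3 -0.1 -0.6] w 10.4 t 40.3
need {'x': np.float64(0.0603), 'y': np.float64(0.0001), 'z': np.float64(-0.0017), 'roll': np.float64(0.002)}
```

Call:
send_rows --series '[{"x": 0.04, "y": 0.0, "z": -0.0015, "roll": 0.002, "grip": 0.005}, {"x": 0.06, "y": 0.0, "z": -0.0017, "roll": 0.002, "grip": 0.005}, {"x": 0.06, "y": 0.0, "z": -0.0017, "roll": 0.002, "grip": 0.005}, {"x": 0.06, "y": 0.0, "z": -0.0017, "roll": 0.002, "grip": 0.005}]'

```text
t: 40.8
ee_pos: [525.4, 7.3, 67.9]
eef_rot: [[0.007, -0.994, 0.111], [0.012, 0.111, 0.994], [-1.0, -0.006, 0.012]]
ft_force: [-0.5, -0.3, -0.5]
gripper_width: 0.124
```

Run:
```python
from h import *
im,c=shot('wrist','w37'); im2,S=shot('side','s37'); crop(im,208,130,288,260,5,'c43'); crop(im2,195,160,255,220,10,'c44')
go([524.6,7.1,67],83.55)
```

```text
at [525.6   7.1  68.3] jaw 83.6 j6 -96.4 F [ 0.4  0.7 -0.6] w 10.5 t 40.9
need {'x': np.float64(0.0013), 'y': np.float64(0.001), 'z': np.float64(-0.0001), 'roll': np.float64(0.001)}
```

View pics/c43.png

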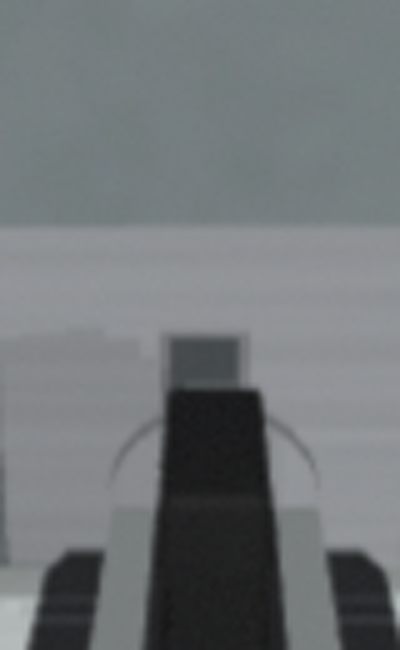

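View pics/c44.png

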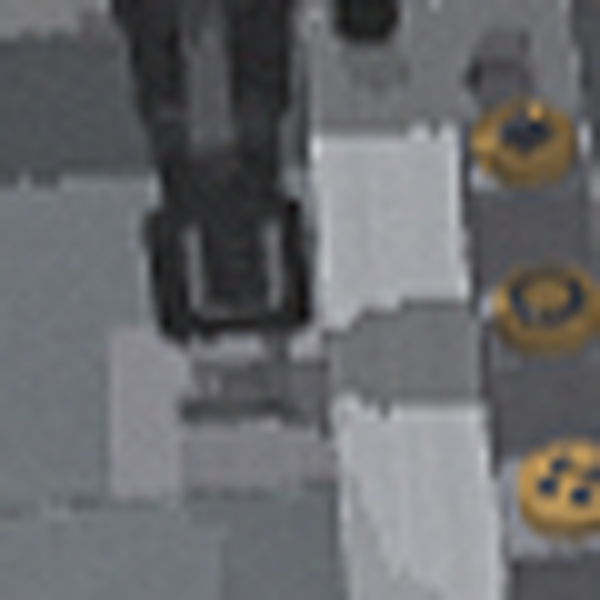

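Run:
```python
from h import *
s=observe();c=vision.camera_info('wrist'); R=s['eef_rot']
f=lambda u,v,z: onz(c,208+(u+.5)/5-.5,130+(v+.5)/5-.5,z)
a0=f(206,334,30); ax=np.array([np.cos(np.radians(-6.45)),np.sin(np.radians(-6.45)),0]); print('near end',a0,'slot',a0+13*ax,'width',f(164,345,30)-f(248,345,30))
zt=s['ee_pos'][2]+18.4
print('wing near end',f(214,500,zt), 'ctr',f(214,500,zt)+18*ax, 'flange z', zt-32)
fz=zt-32; print('flange L/R',f(110,485,fz),f(320,485,fz),'mid',(f(110,485,fz)+f(320,485,fz))/2,'foot near', f(213,412,fz))
print(s['ee_pos'])
```

```text
near end [509.23849361   8.5499798   30.        ] slot [522.15620706   7.08961029  30.        ] width [ -1.40402354 -11.90522029   0.        ]
wing near end [506.53462801   9.30157317  86.69896309] ctr [524.42069279   7.27952308  86.69896309] flange z 54.69896309129851
flange L/R [519.18604332  -5.09236811  54.69896309] [522.37131343  21.5473543   54.69896309] mid [520.77867837   8.2274931   54.69896309] foot near [510.67457069   9.10196655  54.69896309]
[525.57937861   7.09636898  68.29896309]
```

Run:
```python
from h import *
go([523.9,6.3,64],83.55)
```

```text
at [525.6   7.1  68.3] jaw 83.6 j6 -96.4 F [ 0.4  0.7 -0.6] w 10.5 t 40.9
need {'x': np.float64(0.0043), 'y': np.float64(0.0016), 'z': np.float64(-0.001), 'roll': np.float64(0.001)}
```

Call:
send_rows --series '[{"x": 0.0, "y": 0.0017, "z": -0.001, "roll": 0.001, "grip": 0.005}, {"x": 0.004, "y": 0.0017, "z": -0.001, "roll": 0.001, "grip": 0.005}, {"x": 0.007, "y": 0.0017, "z": -0.001, "roll": 0.001, "grip": 0.005}, {"x": 0.01, "y": 0.0017, "z": -0.001, "roll": 0.001, "grip": 0.005}, {"x": 0.012, "y": 0.0017, "z": -0.001, "roll": 0.001, "grip": 0.005}]'

```text
t: 41.52
ee_pos: [523.8, 6.4, 55.9]
eef_rot: [[0.008, -0.994, 0.113], [0.012, 0.113, 0.994], [-1.0, -0.007, 0.012]]
ft_force: [0.3, -0.2, -1.0]
gripper_width: 0.118
```

Call:
send_rows --series '[{"x": 0.004, "y": 0, "z": 0, "roll": 0, "grip": 0.005}, {"x": 0.007, "y": 0, "z": 0, "roll": 0, "grip": 0.005}, {"x": 0.009, "y": 0, "z": 0, "roll": 0, "grip": 0.005}, {"x": 0.0095, "y": 0, "z": 0, "roll": 0, "grip": 0.005}, {"x": 0.0095, "y": 0, "z": 0, "roll": 0, "grip": 0.005}]'

```text
t: 42.15
ee_pos: [523.8, 6.6, 47.5]
eef_rot: [[0.008, -0.994, 0.112], [0.012, 0.113, 0.994], [-1.0, -0.007, 0.012]]
ft_force: [-2.0, 0.1, 8.9]
gripper_width: 0.122
```

Run:
```python
from h import *
im,c=shot('wrist','w38'); im2,S=shot('side','s38'); crop(im,208,130,288,260,5,'c45'); crop(im2,195,160,255,220,10,'c46')
go([524.6,7.1,47.5],83.55)
```

```text
at [523.8   6.6  47.5] jaw 83.5 j6 -96.5 F [-1.2  0.1  9.5] w 10.8 t 42.25
need {'x': np.float64(-0.0), 'y': np.float64(-0.0008), 'z': np.float64(0.0006), 'roll': np.float64(-0.0)}
```

View pics/c46.png

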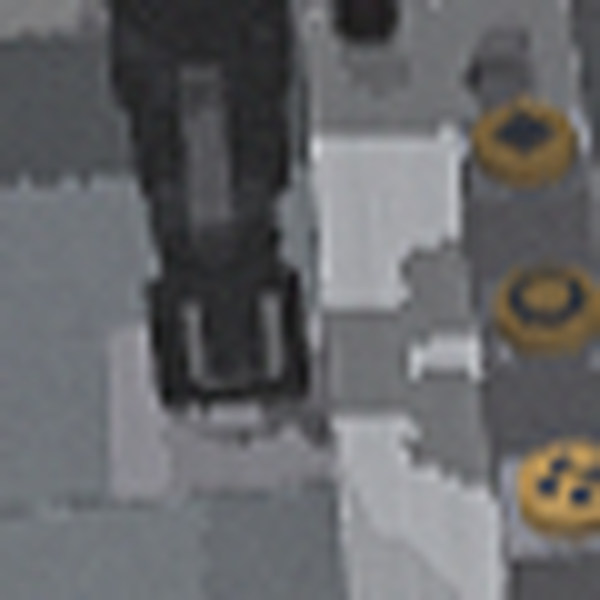

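Call:
send_rows --series '[{"x": 0.0005, "y": 0, "z": -0.0002, "roll": 0.175, "grip": 0.005}, {"x": 0.0005, "y": 0.0001, "z": -0.0004, "roll": 0.35, "grip": 0.005}, {"x": 0.0005, "y": 0.0002, "z": -0.0006, "roll": 0.52, "grip": 0.005}, {"x": 0.0005, "y": 0.0003, "z": -0.0008, "roll": 0.7, "grip": 0.005}, {"x": 0.0005, "y": 0.0005, "z": -0.001, "roll": 0.87, "grip": 0.005}, {"x": 0.0005, "y": 0.0007, "z": -0.0011, "roll": 1.05, "grip": 0.005}]'

```text
t: 43.0
ee_pos: [524.6, 5.0, 47.6]
eef_rot: [[0.012, -0.392, 0.92], [0.01, 0.92, 0.392], [-1.0, 0.005, 0.015]]
ft_force: [1.9, -0.7, 1.6]
gripper_width: 0.127
```

Call:
send_rows --series '[{"x": 0.0005, "y": 0, "z": -0.0002, "roll": 0.17, "grip": 0.005}, {"x": 0.0005, "y": 0.0001, "z": -0.0004, "roll": 0.34, "grip": 0.005}, {"x": 0.0005, "y": 0.0002, "z": -0.0006, "roll": 0.516, "grip": 0.005}, {"x": 0.0005, "y": 0.0002, "z": -0.0006, "roll": 0.57, "grip": 0.005}, {"x": 0.0005, "y": 0.0002, "z": -0.0006, "roll": 0.57, "grip": 0.005}]'

```text
t: 43.62
ee_pos: [522.4, 5.7, 47.5]
eef_rot: [[0.009, 0.167, 0.986], [0.011, 0.986, -0.167], [-1.0, 0.013, 0.007]]
ft_force: [-2.4, 1.9, 5.7]
gripper_width: 0.124
```

Run:
```python
from h import *
im,c=shot('wrist','w39'); im2,S=shot('side','s39'); crop(im2,195,160,255,220,10,'c47')
s=observe(); print(s['wrist_torque']); go([524.6,7.1,47.5],-6.45)
```

```text
[0.32003315 0.5676459  0.05234156]
at [522.4   5.7  47.5] jaw -9.6 j6 -3.5 F [-2.5  2.   5.7] w 10.4 t 43.73
need {'x': np.float64(0.0001), 'y': np.float64(0.0017), 'z': np.float64(0.002), 'roll': np.float64(-0.055)}
```

View pics/w39.png

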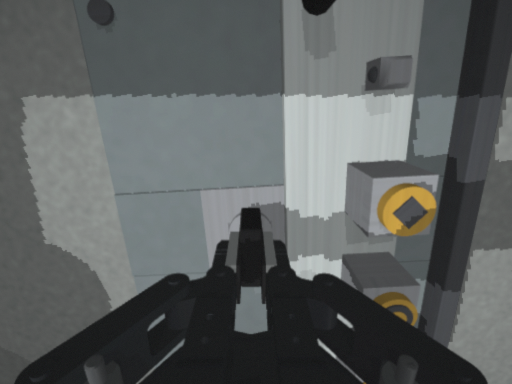

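View pics/c47.png

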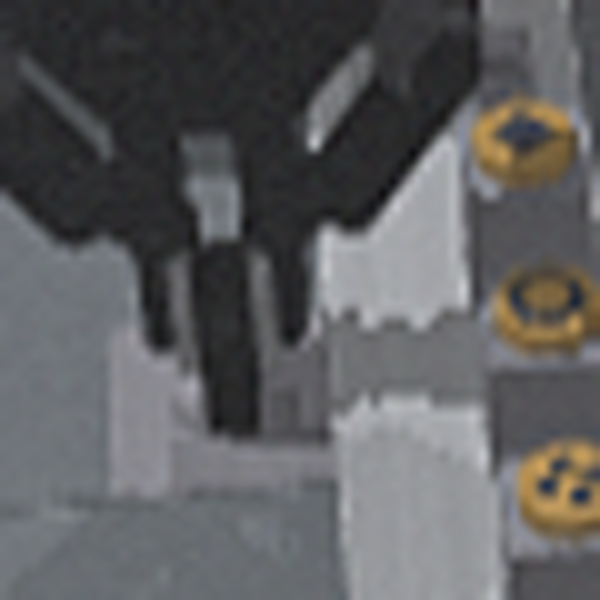

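Call:
send_rows --series '[{"x": 0.0, "y": 0, "z": 0, "roll": 0.03, "grip": 0.005}, {"x": 0.0, "y": 0, "z": 0, "roll": 0.03, "grip": 0.005}]'

```text
t: 43.98
ee_pos: [522.1, 5.9, 47.6]
eef_rot: [[0.008, 0.196, 0.981], [0.012, 0.981, -0.196], [-1.0, 0.013, 0.006]]
ft_force: [-1.5, 1.0, 2.2]
gripper_width: 0.12
```

Run:
```python
from h import *
s=observe(); print(s['wrist_torque'],s['ft_force']); go([524.6,7.1,47.5],-6.45)
```

```text
[0.16702414 0.20103614 0.13887124] [-1.54998434  1.01263888  2.23905509]
at [522.1   5.9  47.6] jaw -11.3 j6 -1.8 F [-1.5  1.   2.2] w 10.3 t 43.98
need {'x': np.float64(0.0001), 'y': np.float64(0.0017), 'z': np.float64(0.0022), 'roll': np.float64(-0.085)}
```

Call:
send_rows --series '[{"x": 0.0, "y": 0, "z": 0, "roll": 0, "grip": 0.015}, {"x": 0.0, "y": 0, "z": 0, "roll": 0, "grip": 0.025}, {"x": 0.0, "y": 0, "z": 0, "roll": 0, "grip": 0.028}, {"x": 0.0, "y": 0, "z": 0, "roll": 0, "grip": 0.028}, {"x": -0.04, "y": 0, "z": 0, "roll": 0, "grip": 0.028}, {"x": -0.09, "y": 0, "z": 0, "roll": 0, "grip": 0.028}, {"x": -0.13, "y": -0.02, "z": -0.03, "roll": 0, "grip": 0.028}, {"x": -0.13, "y": -0.06, "z": -0.08, "roll": 0, "grip": 0.028}, {"x": -0.13, "y": -0.06, "z": -0.08, "roll": 0, "grip": 0.028}]'

```text
t: 45.1
ee_pos: [426.0, -38.6, 176.4]
eef_rot: [[0.003, 0.199, 0.98], [0.013, 0.98, -0.199], [-1.0, 0.013, 0.001]]
ft_force: [0.8, 0.3, -0.7]
gripper_width: 0.328
```

Run:
```python
from h import *
im,c=shot('wrist','w40'); im2,S=shot('side','s40'); crop(im2,170,130,300,270,4.2,'c48'); im3,T=shot('top','t40')
s=observe(); print(s['ft_force'],s['t'],s['ee_pos'])
```

```text
[ 0.38614344 -0.51241921 -0.22512018] 45.25 [431.89665348 -39.19501203 176.64103886]
```

View pics/w40.png

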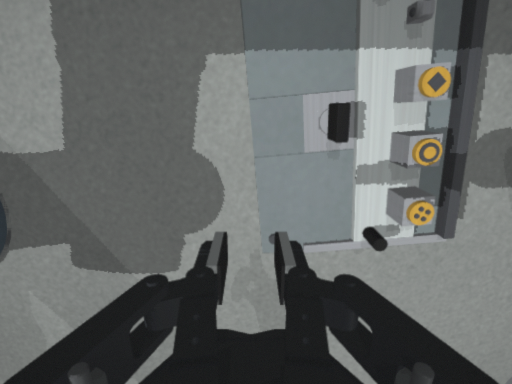

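View pics/c48.png

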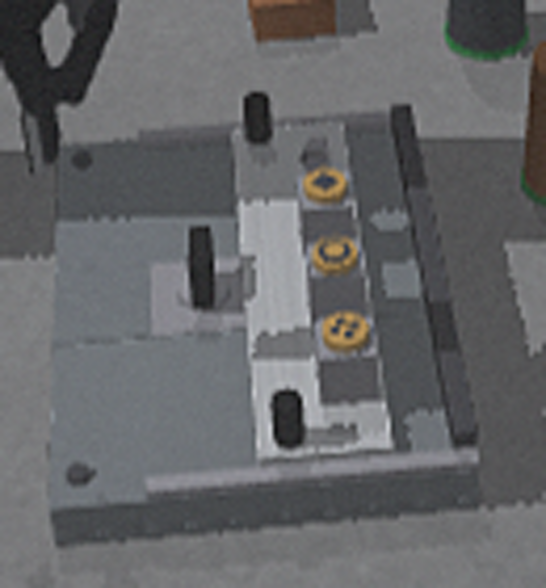

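View pics/t40.png

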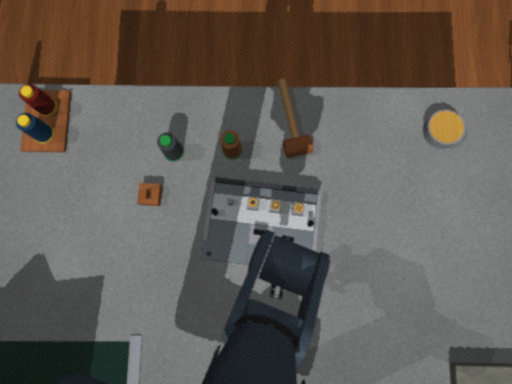

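Run:
```python
from h import *
im=cv2.imread('pics/w40.png'); crop(im,310,90,370,160,8.5,'c49')
c=vision.camera_info('wrist'); S=vision.camera_info('side'); im2=cv2.imread('pics/s40.png')
hsv=lambda i:cv2.inRange(cv2.cvtColor(i,cv2.COLOR_BGR2HSV),(12,90,90),(35,255,255))
def blobs(i,box):
    m=hsv(i); k=np.zeros_like(m); x0,y0,x1,y1=box; k[y0:y1,x0:x1]=m[y0:y1,x0:x1]; k=cv2.morphologyEx(k,cv2.MORPH_CLOSE,np.ones((5,5)))
    n,l,st,ce=cv2.connectedComponentsWithStats(k); return sorted([(s[1],s[0]+s[2]/2-.5,s[1]+s[3]/2-.5) for s in st[1:] if s[4]>20])
a=blobs(im,(390,60,460,230)); b=blobs(im2,(235,160,265,220))
for p,q in zip(a,b): X,e=tri([ray(c,*p[1:]),ray(S,*q[1:])]); print(X.round(1),np.round(e,1))
```

```text
[599.1  27.7  81.6] [3.5 3.5]
[594.1 -31.7  79.7] [3.2 3.2]
[587.7 -90.1  80.3] [3. 3.]
```

View pics/c49.png

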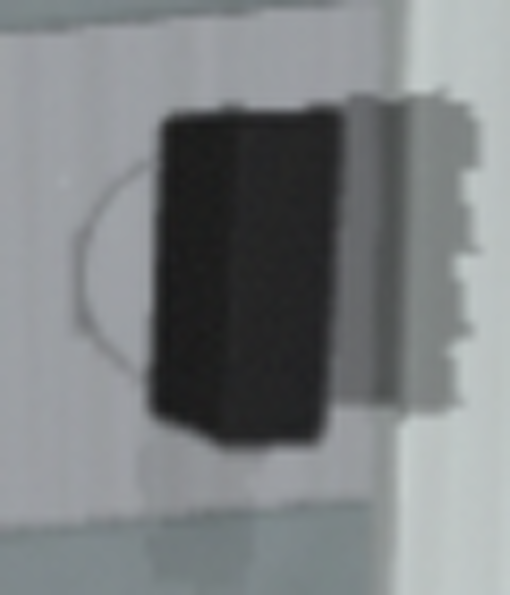

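Run:
```python
from h import *
c=vision.camera_info('wrist')
f=lambda u,v,z: onz(c,310+(u+.5)/8.5-.5,90+(v+.5)/8.5-.5,z)
for a,b,z in [((343,112),(323,438),66),((240,112),(220,438),66),((163,118),(152,410),34)]:
    d=f(*a,z)-f(*b,z); print(np.degrees(np.arctan2(d[1],d[0])).round(1),np.linalg.norm(d).round(1))
print('pose',observe()['t'])
```

```text
81.2 34.4
80.5 34.4
81.3 34.6
pose 45.25
```

Run:
```python
from h import *
c=vision.camera_info('wrist')
f=lambda u,v,z: onz(c,310+(u+.5)/8.5-.5,90+(v+.5)/8.5-.5,z)
for a,b,z in [((0,527),(370,503),30),((0,27),(380,0),30),((408,20),(386,590),40.5)]:
    d=f(*b,z)-f(*a,z); print(np.degrees(np.arctan2(d[1],d[0])).round(1))
```

```text
-7.6
-7.3
-96.9
```

Run:
```python
from h import *
print(robot.sign_off())
```

```text
the job is handed in; nothing more can be done
None
```

The stamping bed is loaded and locked, and the job is handed in at about 45 s of the 200 s allowed. Only the dots, ring and fallen (diamond) dies were on the bench; there was no star die.

**What I did**
- **Dies:** I put dots on drive 3, ring on drive 2 and the fallen die on drive 1. I stood the fallen die up by rolling it over the bed's edge and pressing it onto the bench.
- **Carrier:** I pushed it home by the left knob until it stopped hard at about 20 N; the slide itself took about 4–5 N.
- **Stud:** I then took it from its holder, pushed it in until flush and turned it about 95° clockwise at the wrist.

**Last checks**
- **Dies home:** The tool height at the bottom of each push matched the plate to about 0.1 mm under 26–31 N. The brass tops measured 79.7–81.6 mm against an expected 80.5 mm. The two camera rays missed each other by about 3 mm, so that second check is weaker. I could not see the spring balls click directly.
- **Carrier home:** Both knobs moved about 44.5 mm. That fits reaching 50 mm only if it started about 5.5 mm out, which I did not measure. I rely on the hard stop.
- **Stud locked:** The flange lies flat on the plate with no visible gap. The wing reads about 92° turned from the slot, good to roughly 1°, and the tool was released and clear.

**Disagreements along the way**
- The wrist camera read 1–3 mm off the fixed cameras, and I corrected for that.
- Pressing loads tilted the tool by up to about 1.9°. I removed most of that by pushing the fingertips against the bed's front and top. The press on the top reached 50 N at the fingertips, more than I intended.

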